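Snug down a vacuum filter cover with four tee knobs

TASK

The cover of the pouch sealer's vacuum filter has been put back with a new gasket and its four black knobs spun on loosely. Tighten them clockwise so that the cover goes down evenly: work crosswise from corner to opposite corner and take two rounds, first giving each knob only a light bite on the soft gasket beads, then snugging each one until the cover stands solid and level on the gasket at all four corners. Finger-tight by feel: never let the cover cock, do not overtighten any knob, and leave the things around it where they stand.

Things in the scene. Friction and masses are not known exactly. Their poses are not given: they have to be found in the camera images.
- housing: filter housing: grey aluminium block, 168 x 168 mm at its flange, 46 mm high, bolted down; a brass hose spigot on its +y and -y side, a bolted lug on its +x and -x side. Origin under its middle, z up. Four studs stand up from it through the cover at x, y = +-58 mm; on each sits a black tee knob. Crosswise is a, c, b, d: never haul two neighbours tight while the two across from them are slack.
- cover: aluminium cover, 168 x 168 x 9 mm, with a round sight glass (78 mm across, 7 mm high) in the middle. Origin in the middle of its top face, about 59 mm above the bench, z up. Guided by the studs, it can only sink and tilt. One knob alone pressing it tilts it about 0.001 rad per newton; beyond 0.010 rad it counts as cocked.
- gasket_mid (a point): where the gasket lies, in the middle of the housing's top face: a metal carrier with rubber beads. The cover sinks 1.3 to 1.8 mm into them (9 N per mm under one knob, 32 N per mm under all), then stands on the solid carrier and a knob's load climbs by 300 to 400 N per rad. Carrier and beads differ from piece to piece and cannot be seen: feel for the landing.
- knob_a: tee knob at the housing's +x +y corner (opposite c): black bar 70 long, 13 thick, 26 mm high on a round hub with a 33 mm washer. Origin at the middle of the bar, on the stud axis, 27 mm above the washer face; x along the bar, z up. Bar at any angle; grip it across its 13 mm, firmly (80 N or more). Right-hand thread: clockwise seen from above lowers it, 16 mm a full turn. It stays where it is left.
- knob_b: the same kind of knob at the +x -y corner (opposite d), 116 mm from a and c. At the start each knob stands 0.2 to 1.6 mm above the cover. The thread is nylon-lined: a loose knob turns at a steady 0.30 N m (this differs a little from knob to knob and with the grip), and each newton with which it presses the cover adds 0.0026 N m; felt best by comparing readings after small equal turns.
- knob_c: the same kind of knob at the -x -y corner (opposite a). A light bite in the first round is 4 to 8 N on the cover: 0.01 to 0.02 N m above the loose knob, 0.15 to 0.3 rad past the first touch. With less, the cover cocks in the second round; with more, in the first. A bite on one corner lifts the opposite one a little.
- knob_d: the same kind of knob at the -x +y corner (opposite b). Snug is 25 to 130 N on the cover. Aim at 95 N for the first two knobs of the second round and 75 N for the last two (0.2 N m above loose): the first two bear all the push of the beads (up to 30 N each) and lose 20 to 50 N when the others come down. The bite of the last two may be gone by then.
- bottle: white tablet bottle with a red-banded label, 41 mm across, 88 mm high, loose, beside the housing; origin under its middle. Leave it alone.
- tape: roll of white tape lying flat, 80 mm across, 50 mm high, loose, beside the housing; origin under its middle. Leave it alone.
- pack: small white carton lying flat, 112 x 78 x 24 mm, loose, beside the housing; origin under its middle. Leave it alone.

How it is judged (in metres and radians):
At the end, for the whole second after the job is handed in: Each of the four knobs presses the cover with at least 25 N (and never with more than 130 N), and the cover is level with the housing within 0.005 rad (0.3 degrees) and still; bottle, tape and carton stand where they stood (contact force between each of knob_a, knob_b, knob_c, knob_d and cover above 25 N and angle between the z axis of cover and the z axis of housing, either way round below 0.005 rad and angular speed of cover below 0.02 rad/s); the robot touches nothing.
It fails at once if the cover cocks: it tilts more than 0.010 rad (0.57 degrees) from the housing (angle between the z axis of cover and the z axis of housing, either way round above 0.01 rad).
It fails at once if a knob is overtightened: it presses the cover with more than 130 N (contact force between any of knob_a, knob_b, knob_c, knob_d and cover above 130 N).
It fails at once if not crosswise: two neighbouring knobs are hauled tight (over 60 N) while both knobs across from them are still slack (under 20 N) ((contact force between each of knob_a, knob_b and cover above 60 N and contact force between each of knob_c, knob_d and cover below 20 N) or (contact force between each of knob_b, knob_c and cover above 60 N and contact force between each of knob_d, knob_a and cover below 20 N) or (contact force between each of knob_c, knob_d and cover above 60 N and contact force between each of knob_a, knob_b and cover below 20 N) or (contact force between each of knob_d, knob_a and cover above 60 N and contact force between each of knob_b, knob_c and cover below 20 N)).
It fails at once if bottle, tape roll or carton is shifted by more than 20 mm (distance of any of bottle, tape, pack from where it was at the start of the episode above 0.02 m).
It also fails if it takes over 72 s, if anything falls off the work surface, if the arm or the gripper's body presses on something with over 40 N, if the wrist force passes 120 N, or if a joint passes its speed limit or range.

ROBOT

A 7-joint arm with a two-finger parallel gripper is mounted at the origin on the work surface; the furniture and walls round the work are solid. World frame = base frame: x ahead of the robot, y to its left, z up, the work surface at z = 0. Lengths are in mm, angles in rad, forces in N, time in s.
With the tool pointing down it reaches from about 425 to 925 mm from the base axis. Payload 6.8 kg.
Tool frame: the origin (TCP) lies at the very end of the fingers, on their centre line; the grasp point (between the pads) lies 19 mm behind it (grip_depth is the distance from the TCP to the grasp point, in mm); y points along the fingers, x is the direction in which the jaws open and shut, and the axes are right-handed (so a half turn about y gives the same grasp; the last joint's range is limited). The gripper opens to 88 mm and grips with 3 to 60 N. Pads are 20 mm wide; open, the fingers measure 115 mm over their backs; the gripper's body (75 mm by 178 mm) begins 61 mm behind the grasp point.
Start: joints at [-1.429, 0.477, 0.022, 1.555, -0.011, 1.109, -0.083], TCP at [166.862, 654.068, 222.664] pointing down, gripper open.
Joint ranges: [-2.96, 2.96], [-0.34, 2.1], [-1.41, 1.46], [0.24, 2.44], [-1.37, 4.51], [0.17, 1.92], [-2.96, 2.96]. Speed limits (rad/s): [2.39, 2.39, 3.14, 3.14, 3.14, 3.14, 3.14].

INTERFACE

Orientations are given as a unit quaternion [w, x, y, z].
In Python, from cell import * gives the robot as it stands.
- The arm moves only by the tool drive_tool, never from a script. Its argument "motion" is a list of rows, each an object with "travel": the shift along the tool's x, y, z in units of 30 mm (1.0 is 30 mm), a list of three; "angular": the turn, a rotation vector about the tool's x, y, z in units of 0.12 rad (1.0 is 0.12 rad), a list of three; "jaw": the closure, from 0 (fully open) to 1 (shut). In form: [{"travel": [tx, ty, tz], "angular": [wx, wy, wz], "jaw": jaw}, ...]. A call has exactly 8 rows; each row shifts and turns the pose as measured when the row begins, along the tool's axes as they then stand; what a row does not reach is not made up. A row lasts 1/12 s, in which the tool goes at most 41.7 mm and 7.16 degrees, less where a joint would pass 70% of its speed; a pose out of reach is approached as far as the arm can. A call with a number of a shift or a turn outside -1 to 1 is refused whole. A call with a gripper value outside its range is refused whole. The fingers move at their own pace and stop on an object; "squeeze" is the grip in N (left out, the last holds). Time passes only in rows, so rows that do not move let the fingers close, or fill a call up. It gives the time, the measured TCP pose, the force and the opening at its end, in the units of the state.
- observe(): the state, without advancing time (a new reading comes with each control period).
- capture(name): name is "scene" or "side" or "wrist"; returns the picture (480x640x3 uint8, blue, green, red); there is no depth.
- camera_info(name): a dict with "fx", "fy", "cx", "cy" (pixels), "dist_coeffs" ([k1, k2, p1, p2, k3] as OpenCV has them; the pictures are not rectified), "pose" (4x4, takes a point from camera to world coordinates). Camera axes: x right, y down, z forward; pixel columns grow to the right and rows downward; lengths in mm; the calibration is good to about 2 mm. A picture is of the moment at which its call begins: read the wrist's pose just before it. camera_info takes no time and is no camera call; for the wrist camera it gives the pose at the moment of the call.
- hand_in(): hands the job in, once; it reports no verdict.
The state is a dict: "time": time; "joints": joint angles; "qvel": joint speeds; "joint_torque": joint torques, N m; "tcp_pos": TCP position; "eef_rot": TCP orientation; "ft_force": force on the tool from outside, world axes, zero at the start; "wrist_torque": the same for the moment, N m; "grip_width": finger opening in mm.
Only numpy, scipy, OpenCV 4.12 (cv2) and the standard library are available. Lean on these libraries where they do the work, as an engineer would, in place of code of your own. Each camera call takes 0.05 s, during which the arm holds its last target. There are 200 camera calls.

## Working session

There is one attempt and no reset: what is moved stays moved. The work goes in short steps, Python scripts to look and compute and a tool call to move; the robot and the scene stay as the last step left them, time stands still between calls to the robot, and variables do not carry over. Pictures are saved under pics/ and viewed, on a budget of 10 in all, crops included, one or two more only if the job needs it, and the job is handed in when it is done.

Besides the shell and the picture viewer there is one more tool, called after "Emit:" by a JSON object that holds its "fn" and its "kwargs", one argument or row to a line. drive_tool: Moves the arm, as the interface text tells. Its arguments: {"type":"object","properties":{"motion":{"type":"array","items":{"type":"object","properties":{"travel":{"type":"array","items":{"type":"number"}},"angular":{"type":"array","items":{"type":"number"}},"jaw":{"type":"number"}}}},"squeeze":{"type":"number"}},"required":["motion"]}

```bash
mkdir -p pics; ls
python3 - <<'E'
from cell import *
import cv2,numpy as np
s=observe(); print(s)
for n in("scene","side"):
    im=capture(n); cv2.imwrite(f"pics/{n}0.png",im)
    c=camera_info(n); print(n,c["fx"],c["cx"],c["cy"],c["dist_coeffs"],np.round(c["pose"],3).tolist())
E
```

```text
pics
{'time': 0.0, 'joints': array([-1.42906731,  0.47776689,  0.02233719,  1.5563976 , -0.01146579,
        1.10926246, -0.08310368]), 'qvel': array([ 0.00304956, -0.00017955, -0.00130933, -0.00057247,  0.00069915,
        0.0005338 , -0.00093045]), 'joint_torque': array([ 9.23309090e-04, -5.82843947e+01,  1.53525777e+00, -2.72609353e+01,
       -5.42962924e-02,  1.70337630e-02,  1.44275295e-04]), 'tcp_pos': array([166.76651553, 653.4928914 , 221.72667027]), 'eef_rot': array([-0.55797951,  0.5588027 ,  0.43337813, -0.43426007]), 'ft_force': array([-0.53402857,  0.53682921, -0.12442233]), 'wrist_torque': array([ 0.00011672, -0.00832331, -0.0138217 ]), 'grip_width': 87.72427184289468}
scene 518.8899868201104 322.90699567122397 247.09393690254632 [-0.05900023  0.          0.          0.          0.        ] [[0.795, -0.418, 0.44, 48.772], [-0.607, -0.528, 0.594, -607.55], [-0.015, -0.739, -0.673, 807.426], [0.0, 0.0, 0.0, 1.0]]
side 618.1714295609225 311.5116949673565 232.93866362221272 [-0.09313579  0.          0.          0.          0.        ] [[0.841, -0.274, 0.467, -246.521], [-0.541, -0.412, 0.733, -1174.557], [-0.008, -0.869, -0.495, 853.623], [0.0, 0.0, 0.0, 1.0]]
```

View pics/scene0.png

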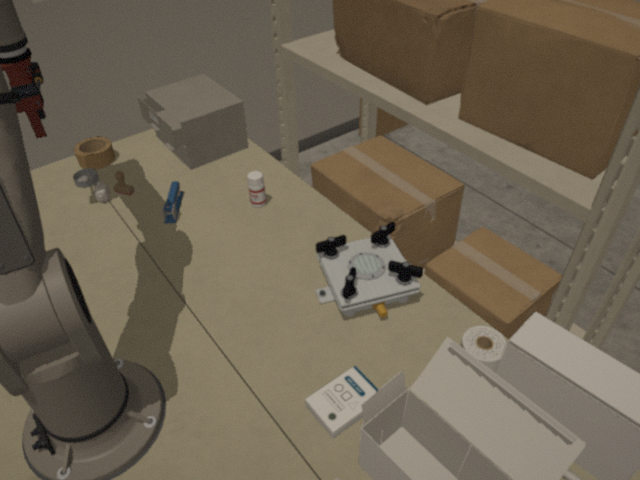

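View pics/side0.png

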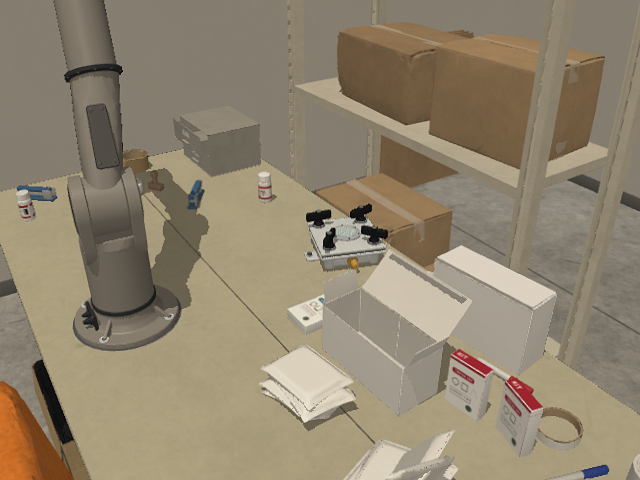

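```bash
cat > h.py <<'E'
from cell import *
import cv2,numpy as np
from scipy.spatial.transform import Rotation as R
def ray(n,uv,z,ci=None):
    c=ci or camera_info(n); K=np.array([[c["fx"],0,c["cx"]],[0,c["fy"],c["cy"]],[0,0,1.]])
    p=cv2.undistortPoints(np.array(uv,float).reshape(-1,1,2),K,np.array(c["dist_coeffs"])).reshape(-1,2)
    d=np.c_[p,np.ones(len(p))]@c["pose"][:3,:3].T; o=c["pose"][:3,3]
    return o+d*((z-o[2])/d[:,2])[:,None]
def rot(s=None):
    s=s or observe(); q=s["eef_rot"]; return R.from_quat([q[1],q[2],q[3],q[0]])
E
python3 - <<'E'
from h import *
im=cv2.imread("pics/scene0.png")
m=(im.max(2)<45).astype(np.uint8); m[:, :310]=0; m[:, 430:]=0; m[:215]=0; m[310:]=0
n,l,st,ce=cv2.connectedComponentsWithStats(m)
for i in range(1,n):
    if st[i,4]>40: print(st[i],ce[i],ray("scene",[ce[i]],87)[0].round())
print("bottle,tape,pack",ray("scene",[[258,203],[484,352],[343,400]],0).round().tolist())
print("glass,spigot",ray("scene",[[367,265],[381,311],[323,295]],60).round().tolist())
print(rot().as_matrix().round(3))
E
```

```text
[372 222  23  23 268] [382.80223881 234.22761194] [644. -19.  87.]
[317 236  29  20 319] [330.60815047 245.61442006] [535.  22.  87.]
[389 262  33  20 389] [405.0874036  270.81748072] [ 604. -127.   87.]
[343 268  13  30 204] [349.62745098 285.26470588] [494. -90.  87.]
bottle,tape,pack [[548.0, 341.0, 0.0], [637.0, -319.0, 0.0], [363.0, -233.0, 0.0]]
glass,spigot [[576.0, -48.0, 60.0], [515.0, -158.0, 60.0], [454.0, -58.0, 60.0]]
[[ 0.247 -0.    -0.969]
 [ 0.969 -0.002  0.247]
 [-0.002 -1.    -0.   ]]
```

Emit:
{"fn": "drive_tool", "kwargs": {
  "motion": [
    {"travel":[-0.97,-0.15,-0.94],"angular":[0,0,0],"jaw":0},
    {"travel":[-0.97,-0.15,-0.94],"angular":[0,0,0],"jaw":0},
    {"travel":[-0.97,-0.15,-0.94],"angular":[0,0,0],"jaw":0},
    {"travel":[-0.97,-0.15,-0.94],"angular":[0,0,0],"jaw":0},
    {"travel":[-0.97,-0.15,-0.94],"angular":[0,0,0],"jaw":0},
    {"travel":[-0.97,-0.15,-0.94],"angular":[0,0,0],"jaw":0},
    {"travel":[-0.97,-0.15,-0.94],"angular":[0,0,0],"jaw":0},
    {"travel":[-0.97,-0.15,-0.94],"angular":[0,0,0],"jaw":0}
  ],
  "squeeze": 60
}}

```text
time: 0.77
tcp_pos: [323.5, 370.2, 252.1]
eef_rot: [-0.554, 0.555, 0.435, -0.442]
ft_force: [1.4, -0.2, 0.8]
grip_width: 88.0
```

Emit:
{"fn": "drive_tool", "kwargs": {
  "motion": [
    {"travel":[-0.97,-0.15,-0.94],"angular":[0,0,0],"jaw":0},
    {"travel":[-0.97,-0.15,-0.94],"angular":[0,0,0],"jaw":0},
    {"travel":[-0.97,-0.15,-0.94],"angular":[0,0,0],"jaw":0},
    {"travel":[-0.97,-0.15,-0.94],"angular":[0,0,0],"jaw":0},
    {"travel":[-0.97,-0.15,-0.94],"angular":[0,0,0],"jaw":0},
    {"travel":[-0.97,-0.15,-0.94],"angular":[0,0,0],"jaw":0},
    {"travel":[-0.97,-0.15,-0.94],"angular":[0,0,0],"jaw":0},
    {"travel":[-0.97,-0.15,-0.94],"angular":[0,0,0],"jaw":0}
  ]
}}

```text
time: 1.43
tcp_pos: [488.2, 82.9, 288.7]
eef_rot: [0.555, -0.554, -0.435, 0.443]
ft_force: [1.3, 0.6, 0.7]
grip_width: 87.9
```

Emit:
{"fn": "drive_tool", "kwargs": {
  "motion": [
    {"travel":[-0.93,0,-0.93],"angular":[0,0,0],"jaw":0},
    {"travel":[-0.93,0,-0.93],"angular":[0,0,0],"jaw":0},
    {"travel":[-0.93,0,-0.93],"angular":[0,0,0],"jaw":0},
    {"travel":[-0.7,0,-0.7],"angular":[0,0,0],"jaw":0},
    {"travel":[-0.2,0,-0.2],"angular":[0,0,0],"jaw":0},
    {"travel":[0,0,0],"angular":[0,0,0],"jaw":0},
    {"travel":[0,0,0],"angular":[0,0,0],"jaw":0},
    {"travel":[0,0,0],"angular":[0,0,0],"jaw":0}
  ]
}}

```text
time: 2.1
tcp_pos: [573.4, -66.2, 288.4]
eef_rot: [-0.557, 0.557, 0.431, -0.44]
ft_force: [-0.1, 0.9, -0.0]
grip_width: 87.8
```

Run:
```python
from h import *
s=observe(); print(s["joints"].round(3),s["tcp_pos"].round(1),s["wrist_torque"],s["ft_force"]); print(rot(s).as_matrix().round(3))
c=camera_info("wrist"); print(c); cv2.imwrite("pics/w0.png",capture("wrist"))
for i in range(4):
  s=observe(); print(s["time"],s["wrist_torque"])
```

```text
[-0.42   0.284  0.528  1.737 -0.143  1.171  1.475] [573.4 -66.2 288.4] [-0.00106688 -0.0015248   0.0062133 ] [-0.07574176  0.93925362 -0.02440423]
[[ 0.241 -0.01  -0.971]
 [ 0.97  -0.009  0.241]
 [-0.011 -1.     0.007]]
{'fx': 358.2324950862281, 'fy': 358.2324950862281, 'cx': 319.2885193228654, 'cy': 239.93895416057129, 'dist_coeffs': array([-0.00529906,  0.        ,  0.        ,  0.        ,  0.        ]), 'pose': array([[ 2.40405438e-01,  9.34132275e-01,  2.63822135e-01,
         5.00066534e+02],
       [ 9.70616721e-01, -2.28426882e-01, -7.56593657e-02,
        -4.59836063e+01],
       [-1.04117877e-02,  2.74259099e-01, -9.61599470e-01,
         4.51229269e+02],
       [ 0.00000000e+00,  0.00000000e+00,  0.00000000e+00,
         1.00000000e+00]])}
2.15 [ 0.00017004 -0.01408068  0.00974163]
2.15 [ 0.00017004 -0.01408068  0.00974163]
2.15 [ 0.00017004 -0.01408068  0.00974163]
2.15 [ 0.00017004 -0.01408068  0.00974163]
```

View pics/w0.png

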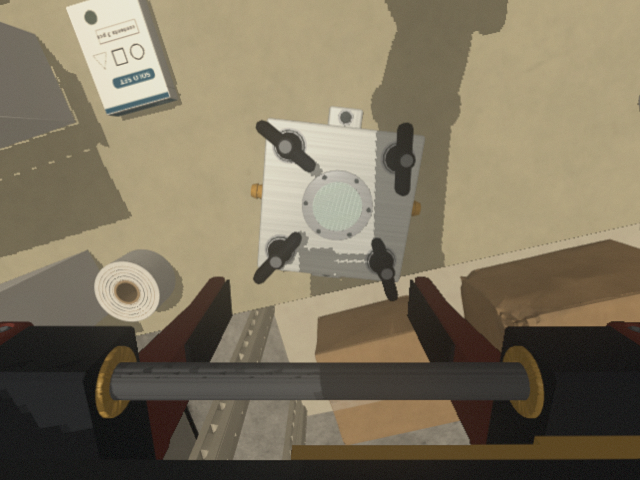

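```bash
cat > k.py <<'E'
from h import *
def knobs(img,ci,roi=None,thr=60,z=95):
    m=(img.max(2)<thr).astype(np.uint8)
    if roi: 
        mm=np.zeros_like(m); mm[roi[1]:roi[3],roi[0]:roi[2]]=1; m*=mm
    n,l,st,ce=cv2.connectedComponentsWithStats(m); out=[]
    for i in range(1,n):
        if st[i,4]<250: continue
        v,u=np.nonzero(l==i); P=ray("wrist",np.c_[u,v],z,ci)[:,:2].astype(np.float32)
        (c,wh,a)=cv2.minAreaRect(P); 
        if wh[0]<wh[1]: a+=90
        w,V=np.linalg.eigh(np.cov(P.T)); pa=np.degrees(np.arctan2(V[1,1],V[0,1]))%180
        out.append((np.array(c).round(1),np.round(wh,1),round(a%180,1),round(pa,1),st[i,:5].tolist()))
    return out
E
python3 - <<'E'
from k import *
c=camera_info("wrist"); im=cv2.imread("pics/w0.png")
for o in knobs(im,c,(235,100,440,310)): print(o)
E
```

```text
(array([538. ,  22.1]), array([26.9, 67.3]), 174.0, np.float64(166.7), [386, 123, 29, 72, 1098])
(array([646.2, -16.8]), array([23.8, 71.8]), 175.8, np.float64(4.4), [370, 239, 27, 62, 774])
(array([683.2,  18.5]), array([26.7, 34. ]), 166.4, np.float64(13.8), [408, 280, 25, 30, 414])
```

Run:
```python
from k import *
c=camera_info("wrist"); im=cv2.imread("pics/w0.png")
for t in (45,70,80,90):
  print(t)
  for o in knobs(im,c,(235,100,420,305),t): print(o)
cv2.imwrite("pics/w0c.png",cv2.resize(im[105:305,235:435],None,fx=3,fy=3,interpolation=cv2.INTER_CUBIC))
```

```text
45
70
(array([497.5, -81.3]), array([66.3, 23.1]), 46.9, np.float64(38.7), [257, 121, 58, 50, 627])
(array([538.1,  22.1]), array([27.1, 68.4]), 170.2, np.float64(167.1), [386, 123, 29, 73, 1178])
(array([ 604.2, -123.1]), array([23.4, 71.2]), 125.3, np.float64(124.6), [254, 233, 47, 51, 778])
(array([645.9, -13.8]), array([72.6, 24.3]), 14.1, np.float64(4.3), [370, 238, 28, 63, 840])
(array([677.5,  11.4]), array([11.9, 30.6]), 170.0, np.float64(166.8), [408, 278, 12, 27, 269])
80
(array([497.6, -80.3]), array([67.8, 23.1]), 31.1, np.float64(37.2), [256, 121, 59, 51, 922])
(array([538. ,  21.6]), array([28. , 68.5]), 170.2, np.float64(167.1), [385, 123, 30, 73, 1224])
(array([ 605.3, -122.5]), array([24.1, 70.9]), 132.0, np.float64(124.5), [254, 233, 47, 51, 831])
(array([646. , -13.4]), array([72.8, 25.2]), 15.8, np.float64(3.9), [369, 238, 29, 64, 892])
(array([677. ,  11.5]), array([11.9, 31.7]), 170.0, np.float64(166.2), [408, 277, 12, 28, 276])
90
(array([497.5, -81.2]), array([67.3, 24.3]), 46.1, np.float64(37.4), [256, 121, 60, 51, 979])
(array([538.1,  21.1]), array([31. , 68.9]), 174.0, np.float64(167.4), [383, 122, 33, 74, 1409])
(array([ 604.1, -122.8]), array([24.8, 72.1]), 125.3, np.float64(124.7), [253, 232, 49, 52, 881])
(array([646.2, -17.7]), array([28.1, 73.6]), 174.8, np.float64(4.6), [367, 238, 31, 64, 1030])
(array([676.9,  10.9]), array([13. , 31.7]), 170.5, np.float64(165.3), [407, 277, 13, 28, 285])
```

View pics/w0c.png

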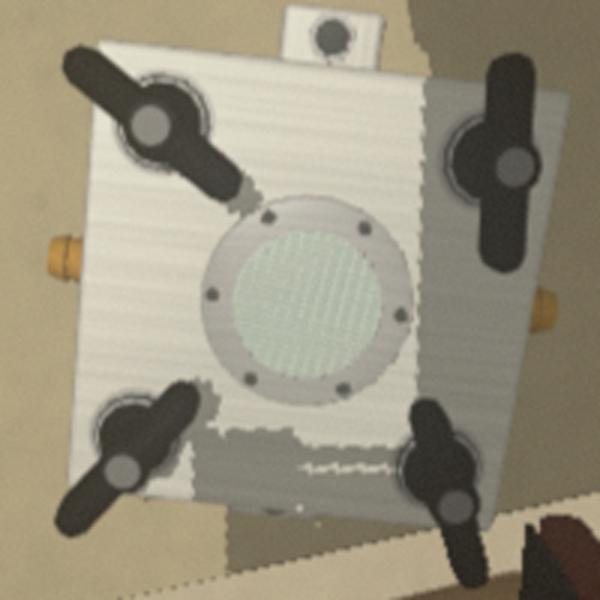

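Run:
```python
from k import *
c=camera_info("wrist")
T=lambda p:np.array(p,float)/3+[235,105]
caps=[(151,125),(514,166),(455,507),(122,470)]
ends=[[(80,62),(225,188)],[(512,70),(500,258)],[(425,412),(475,573)],[(188,395),(72,520)]]
for z in (87,100,103,106): 
  P=ray("wrist",T(caps),z,c)[:,:2]; print(z,[np.linalg.norm(P[i]-P[(i+1)%4]).round(1) for i in range(4)],P.round(1).tolist(),P.mean(0))
for e in ends:
  P=ray("wrist",T(e),96,c)[:,:2]; d=P[1]-P[0]; print(np.linalg.norm(d),P.mean(0),np.degrees(np.arctan2(d[1],d[0]))%180)
```

```text
87 [np.float64(120.6), np.float64(121.3), np.float64(120.9), np.float64(120.7)] [[499.2, -83.6], [540.6, 29.7], [654.5, -12.1], [612.4, -125.4]] [576.65279179 -47.85721542]
100 [np.float64(116.3), np.float64(117.0), np.float64(116.6), np.float64(116.4)] [[499.2, -82.2], [539.1, 27.0], [649.0, -13.3], [608.4, -122.6]] [573.91580636 -47.77327643]
103 [np.float64(115.3), np.float64(116.0), np.float64(115.6), np.float64(115.4)] [[499.2, -81.9], [538.8, 26.4], [647.7, -13.6], [607.5, -121.9]] [573.28419434 -47.7539059 ]
106 [np.float64(114.3), np.float64(115.0), np.float64(114.6), np.float64(114.4)] [[499.2, -81.6], [538.4, 25.8], [646.4, -13.9], [606.5, -121.3]] [572.65258231 -47.73453536]
60.0210180013386 [499.65232984 -81.89979893] 35.47740135674659
59.32732787189743 [538.9941375   25.26626101] 166.07314957307437
63.59186262375533 [645.59057135 -13.55050574] 5.027878638990349
62.42343653278749 [ 606.13647019 -119.9355313 ] 123.8520059187509
```

Emit:
{"fn": "drive_tool", "kwargs": {
  "motion": [
    {"travel":[-0.37,0.4,0.76],"angular":[0,0,0],"jaw":0.5},
    {"travel":[-0.37,0.6,0.76],"angular":[0,0,0],"jaw":0.5},
    {"travel":[-0.37,0.6,0.76],"angular":[-0.06,0,-0.09],"jaw":0.5},
    {"travel":[0,0.6,0],"angular":[0,-1,0],"jaw":0.5},
    {"travel":[0,0.6,0],"angular":[0,-1,0],"jaw":0.5},
    {"travel":[0,0.6,0],"angular":[0,-1,0],"jaw":0.5},
    {"travel":[0,0.6,0],"angular":[0,-1,0],"jaw":0.5},
    {"travel":[0,0.6,0],"angular":[0,-1,0],"jaw":0.5}
  ]
}}

```text
time: 2.82
tcp_pos: [494.9, -65.3, 150.3]
eef_rot: [-0.391, 0.393, 0.593, -0.584]
ft_force: [1.1, -0.4, -0.2]
grip_width: 44.3
```

Emit:
{"fn": "drive_tool", "kwargs": {
  "motion": [
    {"travel":[0,0.3,0],"angular":[0,-1,0],"jaw":0.5},
    {"travel":[0,0,0],"angular":[0,-1,0],"jaw":0.5},
    {"travel":[0,0,0],"angular":[0,-0.4,0],"jaw":0.5},
    {"travel":[0,0,0],"angular":[0,0,0],"jaw":0.5},
    {"travel":[0,0,0],"angular":[0,0,0],"jaw":0.5},
    {"travel":[0,0,0],"angular":[0,0,0],"jaw":0.5},
    {"travel":[0,0,0],"angular":[0,0,0],"jaw":0.5},
    {"travel":[0,0,0],"angular":[0,0,0],"jaw":0.5}
  ]
}}

```text
time: 3.48
tcp_pos: [489.8, -52.6, 138.1]
eef_rot: [-0.297, 0.294, 0.647, -0.637]
ft_force: [0.4, -0.5, -0.4]
grip_width: 44.0
```

```bash
cat >> h.py <<'E'
def go(tx,ty,tz,yaw,s=None):
    "print travel (units, tool axes at present yaw) and yaw units to a target; tilt fix"
    s=s or observe(); M=rot(s).as_matrix(); d=np.array([tx,ty,tz])-s["tcp_pos"]
    y0=np.degrees(np.arctan2(M[1,0],M[0,0])); dy=(yaw-y0+180)%360-180
    w=np.cross(M[:,1],[0,0,-1])
    print("t",round(s["time"],2),"pos",s["tcp_pos"].round(1),"yaw",round(y0,2),"j7",s["joints"][6].round(2),"F",s["ft_force"].round(1),"M",s["wrist_torque"].round(4),"w",round(s["grip_width"],1))
    print("travel units",(M.T@d/30).round(3),"yaw units",round(-np.radians(dy)/.12,2),"tilt units",(M.T@w/.12).round(2))
E
python3 - <<'E'
from h import *
go(499.2,-82,70,126.5)
im=capture("wrist"); cv2.imwrite("pics/w1.png",im); np.save("c1.npy",camera_info("wrist")["pose"])
E
```

```text
t 3.48 pos [489.8 -52.6 138.1] yaw 130.57 j7 2.41 F [ 0.4 -0.5 -0.4] M [0.0745 0.0077 0.0004] w 44.0
travel units [-0.971  2.257  0.425] yaw units 0.59 tilt units [ 0.1  -0.    0.08]
```

View pics/w1.png

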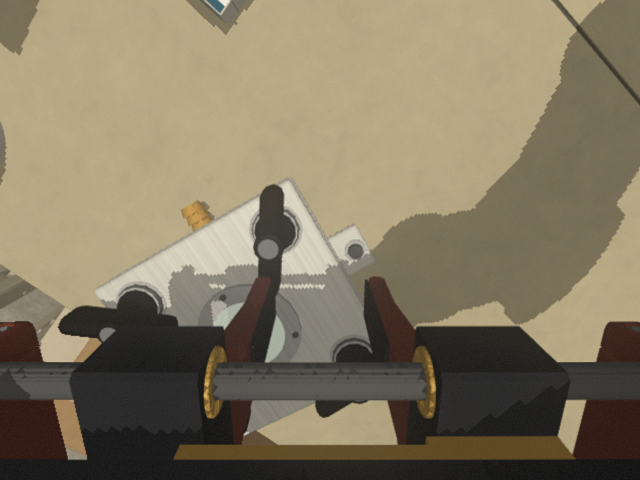

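Run:
```python
from h import *
print(ray("wrist",[[268,249]],101.5))
e=ray("wrist",[[273,190],[272,240]],99)[:,:2]; d=e[1]-e[0]; print(e,np.degrees(np.arctan2(d[1],d[0]))%180)
go(499.2,-82,70,126.5)
```

```text
[[499.05405431 -83.18313557 101.5       ]]
[[ 470.66802654 -102.36362763]
 [ 494.03885253  -84.56047694]] 37.298995250665946
t 3.53 pos [489.8 -52.6 138.1] yaw 130.57 j7 2.41 F [0.1 0.6 0.3] M [ 0.0772  0.0497 -0.0225] w 44.1
travel units [-0.97   2.258  0.427] yaw units 0.59 tilt units [0.1  0.   0.08]
```

Emit:
{"fn": "drive_tool", "kwargs": {
  "motion": [
    {"travel":[0,0,0],"angular":[0.1,0.47,0.08],"jaw":0.5},
    {"travel":[-0.6,0.3,0.25],"angular":[0,0,0],"jaw":0.5},
    {"travel":[-0.37,0.3,0.18],"angular":[0,0,0],"jaw":0.5},
    {"travel":[0,0.3,0],"angular":[0,0,0],"jaw":0.5},
    {"travel":[0,0.3,0],"angular":[0,0,0],"jaw":0.5},
    {"travel":[0,0,0],"angular":[0,0,0],"jaw":0.5},
    {"travel":[0,0,0],"angular":[0,0,0],"jaw":0.5},
    {"travel":[0,0,0],"angular":[0,0,0],"jaw":0.5}
  ]
}}

```text
time: 4.2
tcp_pos: [498.2, -81.8, 101.0]
eef_rot: [-0.314, 0.315, 0.633, -0.633]
ft_force: [-0.3, 0.4, 0.0]
grip_width: 43.9
```

Run:
```python
from h import *
go(499.1,-82.5,70,127.3)
```

```text
t 4.2 pos [498.2 -81.8 101. ] yaw 127.16 j7 2.43 F [-0.3  0.4  0. ] M [ 0.071   0.0359 -0.0322] w 43.9
travel units [-0.035  1.033 -0.008] yaw units -0.02 tilt units [ 0.01  0.   -0.  ]
```

Emit:
{"fn": "drive_tool", "kwargs": {
  "motion": [
    {"travel":[-0.03,0.5,0],"angular":[0,0,0],"jaw":0.5},
    {"travel":[0,0.4,0],"angular":[0,0,0],"jaw":0.5},
    {"travel":[0,0.13,0],"angular":[0,0,0],"jaw":0.6},
    {"travel":[0,0,0],"angular":[0,0,0],"jaw":0.7},
    {"travel":[0,0,0],"angular":[0,0,0],"jaw":1},
    {"travel":[0,0,0],"angular":[0,0,0],"jaw":1},
    {"travel":[0,0,0],"angular":[0,0,0],"jaw":1},
    {"travel":[0,0,0],"angular":[0,0,0],"jaw":1}
  ],
  "squeeze": 60
}}

```text
time: 4.87
tcp_pos: [501.9, -81.6, 72.1]
eef_rot: [-0.311, 0.317, 0.635, -0.633]
ft_force: [2.2, 0.3, -9.6]
grip_width: 18.3
```

```bash
cat >> h.py <<'E'
def feel(n=4):
    A=[]
    for i in range(n):
        s=observe(); M=rot(s).as_matrix(); A.append(np.r_[s["time"],s["tcp_pos"],np.degrees(np.arctan2(M[1,0],M[0,0])),s["ft_force"],s["wrist_torque"],s["joint_torque"][6],s["joints"][6],s["grip_width"]])
        if i<n-1: capture("wrist")
    A=np.array(A)
    print("t %.2f pos %s yaw %.2f F %s j7 %.3f w %.1f"%(A[-1,0],A[-1,1:4].round(2),A[-1,4],A[-1,5:8].round(1),A[-1,12],A[-1,13])); print("Mz",A[:,10].round(4),"mean %.4f"%A[:,10].mean(),"Mxy",A[:,8:10].mean(0).round(3),"tau7",A[:,11].round(4),"yaw",A[:,4].round(2))
E
python3 - <<'E'
from h import *
feel(3)
E
```

```text
t 4.97 pos [501.86 -81.6   72.05] yaw 127.30 F [ 2.5 -0.7 -8.5] j7 2.456 w 18.5
Mz [ 0.0546  0.0282 -0.0124] mean 0.0235 Mxy [-0.08  -0.459] tau7 [-0.0132 -0.0002  0.01  ] yaw [127.3 127.3 127.3]
```

Run:
```python
from h import *
im=capture("wrist"); cv2.imwrite("pics/w2.png",im[150:480,150:480])
a=capture("scene"); b=cv2.resize(a[200:320,290:450],None,fx=3,fy=3)
cv2.imwrite("pics/c2.png",np.hstack([cv2.resize(im[150:480,150:480],(360,360)),b[:,:440]]))
```

```text
(no output)
```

View pics/c2.png

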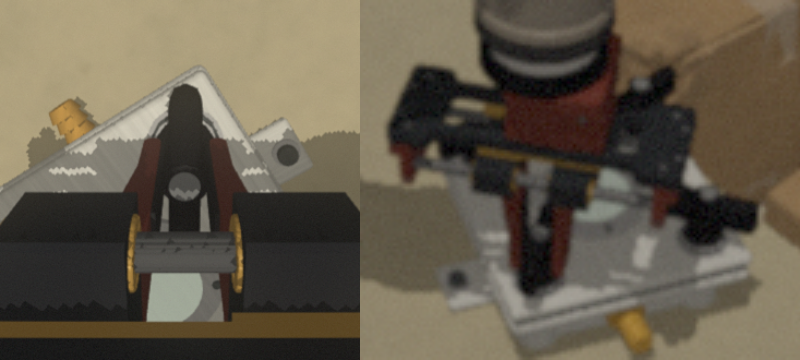

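Emit:
{"fn": "drive_tool", "kwargs": {
  "motion": [
    {"travel":[0,0,0],"angular":[0,0,0],"jaw":0.6},
    {"travel":[0,0,0],"angular":[0,0,0],"jaw":0.6},
    {"travel":[0,-0.2,0.1],"angular":[0,0,0],"jaw":0.6},
    {"travel":[0,0,0],"angular":[0,0,0],"jaw":0.6},
    {"travel":[0,0,0],"angular":[0,0,0],"jaw":0.6},
    {"travel":[0,0,0],"angular":[0,0,0],"jaw":0.6},
    {"travel":[0,0,0],"angular":[0,0,0],"jaw":0.6},
    {"travel":[0,0,0],"angular":[0,0,0],"jaw":0.6}
  ]
}}

```text
time: 5.73
tcp_pos: [500.2, -82.8, 81.3]
eef_rot: [-0.311, 0.317, 0.636, -0.632]
ft_force: [-0.5, 0.4, 0.0]
grip_width: 35.3
```

Run:
```python
from h import *
go(499.6,-83,77,127.3)
feel(3)
```

```text
t 5.73 pos [500.2 -82.8  81.3] yaw 127.31 j7 2.46 F [-0.5  0.4  0. ] M [ 0.0054  0.0764 -0.0072] w 35.3
travel units [0.007 0.144 0.02 ] yaw units 0.0 tilt units [ 0.08 -0.   -0.05]
t 5.83 pos [500.1  -82.78  81.21] yaw 127.32 F [ 0.1  1.1 -0.1] j7 2.455 w 35.2
Mz [-0.0072 -0.015  -0.0086] mean -0.0103 Mxy [0.026 0.04 ] tau7 [0.0001 0.0003 0.0003] yaw [127.31 127.31 127.32]
```

Emit:
{"fn": "drive_tool", "kwargs": {
  "motion": [
    {"travel":[0,0.12,0.02],"angular":[0.08,0,-0.05],"jaw":0.7},
    {"travel":[0,0,0],"angular":[0,0,0],"jaw":0.8},
    {"travel":[0,0,0],"angular":[0,0,0],"jaw":1},
    {"travel":[0,0,0],"angular":[0,0,0],"jaw":1},
    {"travel":[0,0,0],"angular":[0,0,0],"jaw":1},
    {"travel":[0,0,0],"angular":[0,0,0],"jaw":1},
    {"travel":[0,0,0],"angular":[0,0,0],"jaw":1},
    {"travel":[0,0,0],"angular":[0,0,0],"jaw":1}
  ],
  "squeeze": 60
}}

```text
time: 6.5
tcp_pos: [499.7, -83.3, 77.1]
eef_rot: [0.315, -0.313, -0.633, 0.634]
ft_force: [-0.4, 0.6, 0.9]
grip_width: 13.0
```

Run:
```python
from h import *
feel(3)
```

```text
t 6.60 pos [499.74 -83.26  77.09] yaw 127.23 F [-0.7  0.4  1. ] j7 2.454 w 12.6
Mz [-0.15   -0.182  -0.1507] mean -0.1609 Mxy [-0.024  0.014] tau7 [0.1789 0.1868 0.1901] yaw [127.22 127.22 127.23]
```

Emit:
{"fn": "drive_tool", "kwargs": {
  "motion": [
    {"travel":[0,0,0],"angular":[0,0.1,0],"jaw":1},
    {"travel":[0,0,0],"angular":[0,0.1,0],"jaw":1},
    {"travel":[0,0,0],"angular":[0,0.1,0],"jaw":1},
    {"travel":[0,0,0],"angular":[0,0.1,0],"jaw":1},
    {"travel":[0,0,0],"angular":[0,0.1,0],"jaw":1},
    {"travel":[0,0,0],"angular":[0,0.1,0],"jaw":1},
    {"travel":[0,0,0],"angular":[0,0.1,0],"jaw":1},
    {"travel":[0,0,0],"angular":[0,0.1,0],"jaw":1}
  ]
}}

```text
time: 7.27
tcp_pos: [499.8, -83.4, 76.8]
eef_rot: [0.346, -0.345, -0.616, 0.618]
ft_force: [1.3, 0.3, -0.4]
grip_width: 12.6
```

Run:
```python
from h import *
feel(4)
```

```text
t 7.42 pos [499.75 -83.36  76.87] yaw 121.50 F [ 0.8 -0.1 -1.2] j7 2.370 w 12.5
Mz [0.2631 0.2804 0.1419 0.1925] mean 0.2195 Mxy [-0.046 -0.122] tau7 [-0.1019 -0.1913 -0.3239 -0.2174] yaw [121.45 121.41 121.48 121.5 ]
```

Emit:
{"fn": "drive_tool", "kwargs": {
  "motion": [
    {"travel":[0,0,0],"angular":[0,0.06,0],"jaw":1},
    {"travel":[0,0,0],"angular":[0,0.06,0],"jaw":1},
    {"travel":[0,0,0],"angular":[0,0.06,0],"jaw":1},
    {"travel":[0,0,0],"angular":[0,0.06,0],"jaw":1},
    {"travel":[0,0,0],"angular":[0,0.06,0],"jaw":1},
    {"travel":[0,0,0],"angular":[0,0.06,0],"jaw":1},
    {"travel":[0,0,0],"angular":[0,0.06,0],"jaw":1},
    {"travel":[0,0,0],"angular":[0,0.06,0],"jaw":1}
  ]
}}

```text
time: 8.08
tcp_pos: [499.8, -83.4, 76.7]
eef_rot: [0.365, -0.364, -0.605, 0.607]
ft_force: [1.3, -0.7, -1.2]
grip_width: 12.8
```

Run:
```python
from h import *
feel(6)
```

```text
t 8.33 pos [499.77 -83.39  76.68] yaw 117.95 F [ 1.4 -0.2 -2.4] j7 2.319 w 12.5
Mz [0.312  0.2357 0.2359 0.2317 0.2332 0.2023] mean 0.2418 Mxy [-0.061 -0.164] tau7 [-0.1751 -0.2266 -0.3049 -0.2405 -0.2146 -0.2067] yaw [117.91 117.89 117.93 117.94 117.95 117.95]
```

Emit:
{"fn": "drive_tool", "kwargs": {
  "motion": [
    {"travel":[0,0,0],"angular":[0,0.06,0],"jaw":1},
    {"travel":[0,0,0],"angular":[0,0.06,0],"jaw":1},
    {"travel":[0,0,0],"angular":[0,0.06,0],"jaw":1},
    {"travel":[0,0,0],"angular":[0,0.06,0],"jaw":1},
    {"travel":[0,0,0],"angular":[0,0.06,0],"jaw":1},
    {"travel":[0,0,0],"angular":[0,0.06,0],"jaw":1},
    {"travel":[0,0,0],"angular":[0,0.06,0],"jaw":1},
    {"travel":[0,0,0],"angular":[0,0.06,0],"jaw":1}
  ]
}}

```text
time: 9.0
tcp_pos: [499.8, -83.4, 76.6]
eef_rot: [0.384, -0.383, -0.593, 0.595]
ft_force: [0.8, -0.1, -3.1]
grip_width: 12.8
```

Run:
```python
from h import *
feel(6)
```

```text
t 9.25 pos [499.8  -83.43  76.55] yaw 114.39 F [ 0.7 -0.7 -3. ] j7 2.268 w 12.7
Mz [0.2981 0.2698 0.2446 0.2586 0.1596 0.1961] mean 0.2378 Mxy [-0.087 -0.207] tau7 [-0.1816 -0.2324 -0.3106 -0.2464 -0.2205 -0.2126] yaw [114.35 114.32 114.37 114.38 114.38 114.39]
```

Emit:
{"fn": "drive_tool", "kwargs": {
  "motion": [
    {"travel":[0,0,0],"angular":[0,0.06,0],"jaw":1},
    {"travel":[0,0,0],"angular":[0,0.06,0],"jaw":1},
    {"travel":[0,0,0],"angular":[0,0.06,0],"jaw":1},
    {"travel":[0,0,0],"angular":[0,0.06,0],"jaw":1},
    {"travel":[0,0,0],"angular":[0,0.06,0],"jaw":1},
    {"travel":[0,0,0],"angular":[0,0.06,0],"jaw":1},
    {"travel":[0,0,0],"angular":[0,0.06,0],"jaw":1},
    {"travel":[0,0,0],"angular":[0,0.06,0],"jaw":1}
  ]
}}

```text
time: 9.92
tcp_pos: [499.8, -83.5, 76.4]
eef_rot: [0.402, -0.401, -0.581, 0.583]
ft_force: [0.2, -0.4, -3.2]
grip_width: 12.9
```

```bash
python3 -c "
from h import *
feel(4)"
```

```text
t 10.07 pos [499.82 -83.48  76.4 ] yaw 110.82 F [ 1.9 -1.1 -3. ] j7 2.217 w 12.9
Mz [0.3141 0.3096 0.1963 0.1756] mean 0.2489 Mxy [-0.111 -0.297] tau7 [-0.1881 -0.2389 -0.3169 -0.2526] yaw [110.79 110.76 110.8  110.82]
```

Emit:
{"fn": "drive_tool", "kwargs": {
  "motion": [
    {"travel":[0,0,0],"angular":[0,0.06,0],"jaw":1},
    {"travel":[0,0,0],"angular":[0,0.06,0],"jaw":1},
    {"travel":[0,0,0],"angular":[0,0.06,0],"jaw":1},
    {"travel":[0,0,0],"angular":[0,0.06,0],"jaw":1},
    {"travel":[0,0,0],"angular":[0,0.06,0],"jaw":1},
    {"travel":[0,0,0],"angular":[0,0.06,0],"jaw":1},
    {"travel":[0,0,0],"angular":[0,0.06,0],"jaw":1},
    {"travel":[0,0,0],"angular":[0,0.06,0],"jaw":1}
  ]
}}

```text
time: 10.73
tcp_pos: [499.8, -83.5, 76.2]
eef_rot: [0.42, -0.419, -0.568, 0.57]
ft_force: [1.7, -0.7, -4.9]
grip_width: 12.6
```

```bash
python3 -c "
from h import *
feel(4)"
```

```text
t 10.88 pos [499.86 -83.54  76.24] yaw 107.25 F [ 1.4 -0.3 -5.5] j7 2.166 w 12.7
Mz [0.2859 0.3281 0.2218 0.2456] mean 0.2704 Mxy [-0.134 -0.343] tau7 [-0.1947 -0.2451 -0.3226 -0.2585] yaw [107.22 107.19 107.23 107.25]
```

Add to h.py:
```python
def f2(n=4):
    A=[]
    for i in range(n):
        s=observe(); M=rot(s).as_matrix(); A.append(np.r_[np.degrees(np.arctan2(M[1,0],M[0,0])),s["ft_force"],s["wrist_torque"][2],s["joint_torque"][6],s["tcp_pos"]])
        if i<n-1: capture("wrist")
    A=np.array(A); f=A[:,3].mean()
    print("t %.2f yaw %.2f pos %s F %s Fz/read %s | tau %s Mz %.4f | tau[-1]-.00255Fz = %.4f, last Mz-mean"%(s["time"],A[-1,0],A[-1,6:].round(2),A[:,1:4].mean(0).round(2),A[:,3].round(1),A[:,5].round(4),A[:,4].mean(),-A[-1,5]+.00255*f), "w %.1f"%s["grip_width"])
```

```text
(no output)
```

Emit:
{"fn": "drive_tool", "kwargs": {
  "motion": [
    {"travel":[0,0.002,0],"angular":[0,0.06,0],"jaw":1},
    {"travel":[0,0.002,0],"angular":[0,0.06,0],"jaw":1},
    {"travel":[0,0.002,0],"angular":[0,0.06,0],"jaw":1},
    {"travel":[0,0.002,0],"angular":[0,0.06,0],"jaw":1},
    {"travel":[0,0.002,0],"angular":[0,0.06,0],"jaw":1},
    {"travel":[0,0.002,0],"angular":[0,0.06,0],"jaw":1},
    {"travel":[0,0.002,0],"angular":[0,0.06,0],"jaw":1},
    {"travel":[0,0.002,0],"angular":[0,0.06,0],"jaw":1}
  ]
}}

```text
time: 11.55
tcp_pos: [499.9, -83.6, 76.1]
eef_rot: [0.437, -0.437, -0.555, 0.557]
ft_force: [0.6, -1.2, -1.5]
grip_width: 12.9
```

```bash
python3 -c "
from h import *
f2(4)"
```

```text
t 11.70 yaw 103.66 pos [499.87 -83.58  76.07] F [ 0.92 -1.5  -1.87] Fz/read [-1.5 -2.2 -2.5 -1.2] | tau [-0.1949 -0.2454 -0.3218 -0.2581] Mz 0.2308 | tau[-1]-.00255Fz = 0.2533, last Mz-mean w 12.9
```

Emit:
{"fn": "drive_tool", "kwargs": {
  "motion": [
    {"travel":[0,0,0],"angular":[0,0,0],"jaw":0.6},
    {"travel":[0,0,0],"angular":[0,0,0],"jaw":0.6},
    {"travel":[0,-0.4,0],"angular":[0,0,0],"jaw":0.6},
    {"travel":[0,-0.8,0],"angular":[0,0,0],"jaw":0.6},
    {"travel":[0,0,0],"angular":[0,0.65,0],"jaw":0.6},
    {"travel":[0,0,0],"angular":[0,0.65,0],"jaw":0.6},
    {"travel":[0.32,0,-0.85],"angular":[0,0,0],"jaw":0.6},
    {"travel":[0.32,0,-0.85],"angular":[0,0,0],"jaw":0.6}
  ]
}}

```text
time: 12.37
tcp_pos: [544.4, -62.1, 114.0]
eef_rot: [0.487, -0.481, -0.514, 0.517]
ft_force: [0.5, -0.3, 0.4]
grip_width: 35.2
```

Emit:
{"fn": "drive_tool", "kwargs": {
  "motion": [
    {"travel":[0.32,0,-0.85],"angular":[0,0,0],"jaw":0.6},
    {"travel":[0.32,0,-0.85],"angular":[0,0,0],"jaw":0.6},
    {"travel":[0.32,0,-0.85],"angular":[0,0,0],"jaw":0.6},
    {"travel":[0.29,0,-0.85],"angular":[0,0,0],"jaw":0.6},
    {"travel":[0,0,0],"angular":[0,0,0],"jaw":0.6},
    {"travel":[0,0,0],"angular":[0,0,0],"jaw":0.6},
    {"travel":[0,0,0],"angular":[0,0,0],"jaw":0.6},
    {"travel":[0,0,0],"angular":[0,0,0],"jaw":0.6}
  ]
}}

```text
time: 13.03
tcp_pos: [649.5, -11.2, 112.3]
eef_rot: [0.488, -0.479, -0.515, 0.517]
ft_force: [-0.3, -0.0, -0.0]
grip_width: 35.1
```

```bash
python3 -c "
from h import *
go(648.2,-14.5,78,94.7)
cv2.imwrite('pics/w3.png',capture('wrist')); np.save('c3.npy',camera_info('wrist')['pose'])"
```

```text
t 13.03 pos [649.5 -11.2 112.3] yaw 93.72 j7 1.83 F [-0.3 -0.  -0. ] M [-0.0126 -0.0026  0.0524] w 35.1
travel units [-0.114  1.145  0.039] yaw units -0.14 tilt units [-0.08  0.    0.06]
```

View pics/w3.png

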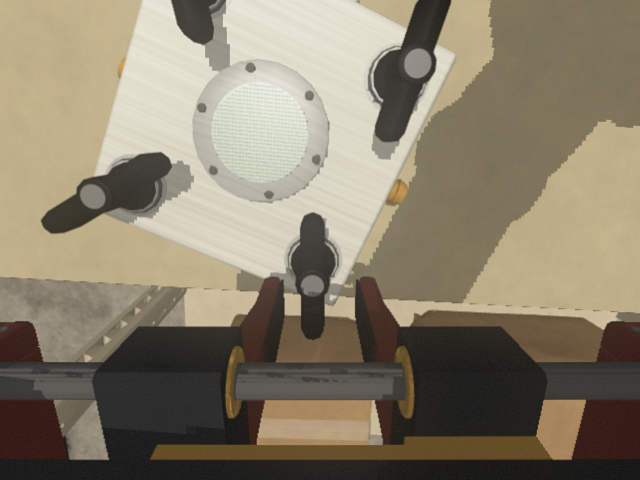

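```bash
python3 -c "
from h import *
P=ray('wrist',[[313,286],[417,63],[93,196]],101.5)[:,:2]; print(P.round(1))
for e in ([[312.5,222],[313.5,330]],[[440,2],[391,133]],[[163,160],[52,223]]):
  e=ray('wrist',e,98)[:,:2]; d=e[1]-e[0]; print(e.mean(0).round(1),np.degrees(np.arctan2(d[1],d[0]))%180)
go(648.2,-14.5,78,93.7)"
```

```text
[[ 648.1  -14.3]
 [ 538.6   25.3]
 [ 607.6 -123.9]]
[645.3 -14.5] 3.9512712568517516
[541.   25.5] 165.11151141983217
[ 606.  -119.4] 121.1875746828404
t 13.08 pos [649.3 -11.4 112.4] yaw 93.7 j7 1.83 F [ 1.1  0.2 -0.2] M [-0.0091  0.0127 -0.0638] w 35.0
travel units [-0.11   1.145  0.032] yaw units 0.0 tilt units [-0.08  0.    0.06]
```

Emit:
{"fn": "drive_tool", "kwargs": {
  "motion": [
    {"travel":[-0.11,0.1,0.03],"angular":[-0.08,0,0.06],"jaw":0.6},
    {"travel":[0,0.45,0],"angular":[0,0,0],"jaw":0.6},
    {"travel":[0,0.4,0],"angular":[0,0,0],"jaw":0.6},
    {"travel":[0,0.15,0],"angular":[0,0,0],"jaw":0.6},
    {"travel":[0,0,0],"angular":[0,0,0],"jaw":0.65},
    {"travel":[0,0,0],"angular":[0,0,0],"jaw":0.65},
    {"travel":[0,0,0],"angular":[0,0,0],"jaw":0.65},
    {"travel":[0,0,0],"angular":[0,0,0],"jaw":0.65}
  ]
}}

```text
time: 13.75
tcp_pos: [644.7, -17.6, 75.1]
eef_rot: [0.485, -0.484, -0.514, 0.516]
ft_force: [0.2, -0.2, -0.4]
grip_width: 30.7
```

```bash
python3 -c "
from h import *
go(648.1,-14.4,77.5,94)"
```

```text
t 13.75 pos [644.7 -17.6  75.1] yaw 93.47 j7 1.85 F [ 0.2 -0.2 -0.4] M [ 0.0093 -0.0256 -0.0017] w 30.7
travel units [ 0.099 -0.081 -0.121] yaw units -0.08 tilt units [-0.02  0.   -0.  ]
```

Emit:
{"fn": "drive_tool", "kwargs": {
  "motion": [
    {"travel":[0.1,-0.08,-0.12],"angular":[0,0,0],"jaw":0.65},
    {"travel":[0,0,0],"angular":[0,-0.08,0],"jaw":0.8},
    {"travel":[0,0,0],"angular":[0,0,0],"jaw":1},
    {"travel":[0,0,0],"angular":[0,0,0],"jaw":1},
    {"travel":[0,0,0],"angular":[0,0,0],"jaw":1},
    {"travel":[0,0,0],"angular":[0,0,0],"jaw":1},
    {"travel":[0,0,0],"angular":[0,0,0],"jaw":1},
    {"travel":[0,0,0],"angular":[0,0,0],"jaw":1}
  ],
  "squeeze": 60
}}

```text
time: 14.42
tcp_pos: [649.7, -15.0, 78.9]
eef_rot: [0.482, -0.483, -0.517, 0.517]
ft_force: [1.5, -0.9, -0.6]
grip_width: 12.5
```

```bash
python3 -c "
from h import *
f2(2)"
```

```text
t 14.47 yaw 93.98 pos [649.75 -14.95  78.91] F [ 0.45 -0.86 -0.93] Fz/read [-0.6 -1.3] | tau [0.1763 0.1764] Mz -0.1712 | tau[-1]-.00255Fz = -0.1787, last Mz-mean w 12.5
```

Emit:
{"fn": "drive_tool", "kwargs": {
  "motion": [
    {"travel":[0,0.002,0],"angular":[0,0.06,0],"jaw":1},
    {"travel":[0,0.002,0],"angular":[0,0.06,0],"jaw":1},
    {"travel":[0,0.002,0],"angular":[0,0.06,0],"jaw":1},
    {"travel":[0,0.002,0],"angular":[0,0.06,0],"jaw":1},
    {"travel":[0,0.002,0],"angular":[0,0.06,0],"jaw":1},
    {"travel":[0,0.002,0],"angular":[0,0.06,0],"jaw":1},
    {"travel":[0,0.002,0],"angular":[0,0.06,0],"jaw":1},
    {"travel":[0,0.002,0],"angular":[0,0.06,0],"jaw":1}
  ]
}}

```text
time: 15.13
tcp_pos: [649.8, -15.1, 78.8]
eef_rot: [0.497, -0.498, -0.502, 0.503]
ft_force: [0.2, -0.7, -0.2]
grip_width: 12.6
```

```bash
python3 -c "
from h import *
f2(4)"
```

```text
t 15.28 yaw 90.60 pos [649.75 -15.1   78.78] F [-0.03 -1.03  0.14] Fz/read [-0.2  0.7  0.6 -0.5] | tau [-0.1727 -0.2285 -0.3091 -0.2473] Mz 0.2363 | tau[-1]-.00255Fz = 0.2477, last Mz-mean w 12.2
```

Emit:
{"fn": "drive_tool", "kwargs": {
  "motion": [
    {"travel":[0,0.002,0],"angular":[0,0.06,0],"jaw":1},
    {"travel":[0,0.002,0],"angular":[0,0.06,0],"jaw":1},
    {"travel":[0,0.002,0],"angular":[0,0.06,0],"jaw":1},
    {"travel":[0,0.002,0],"angular":[0,0.06,0],"jaw":1},
    {"travel":[0,0.002,0],"angular":[0,0.06,0],"jaw":1},
    {"travel":[0,0.002,0],"angular":[0,0.06,0],"jaw":1},
    {"travel":[0,0.002,0],"angular":[0,0.06,0],"jaw":1},
    {"travel":[0,0.002,0],"angular":[0,0.06,0],"jaw":1}
  ]
}}

```text
time: 15.95
tcp_pos: [649.8, -15.2, 78.6]
eef_rot: [-0.512, 0.514, 0.486, -0.487]
ft_force: [0.6, -0.6, 1.7]
grip_width: 12.9
```

```bash
python3 -c "
from h import *
f2(4)"
```

```text
t 16.10 yaw 87.03 pos [649.76 -15.17  78.64] F [ 0.07 -0.84  0.99] Fz/read [1.7 0.5 0.2 1.5] | tau [-0.1709 -0.2259 -0.3057 -0.2419] Mz 0.2464 | tau[-1]-.00255Fz = 0.2444, last Mz-mean w 12.7
```

Emit:
{"fn": "drive_tool", "kwargs": {
  "motion": [
    {"travel":[0,0.0015,0],"angular":[0,0.06,0],"jaw":1},
    {"travel":[0,0.0015,0],"angular":[0,0.06,0],"jaw":1},
    {"travel":[0,0.0015,0],"angular":[0,0.06,0],"jaw":1},
    {"travel":[0,0.0015,0],"angular":[0,0.06,0],"jaw":1},
    {"travel":[0,0.0015,0],"angular":[0,0.06,0],"jaw":1},
    {"travel":[0,0.0015,0],"angular":[0,0.06,0],"jaw":1},
    {"travel":[0,0.0015,0],"angular":[0,0.06,0],"jaw":1},
    {"travel":[0,0.0015,0],"angular":[0,0.06,0],"jaw":1}
  ]
}}

```text
time: 16.77
tcp_pos: [649.8, -15.3, 78.5]
eef_rot: [-0.527, 0.528, 0.47, -0.471]
ft_force: [0.1, -0.4, 1.6]
grip_width: 12.9
```

```bash
python3 -c "
from h import *
f2(4)"
```

```text
t 16.92 yaw 83.44 pos [649.76 -15.3   78.46] F [-0.72 -1.33  1.94] Fz/read [1.6 1.8 1.6 2.8] | tau [-0.1694 -0.2244 -0.3042 -0.2405] Mz 0.2355 | tau[-1]-.00255Fz = 0.2454, last Mz-mean w 12.7
```

Emit:
{"fn": "drive_tool", "kwargs": {
  "motion": [
    {"travel":[0,0.0015,0],"angular":[0,0.06,0],"jaw":1},
    {"travel":[0,0.0015,0],"angular":[0,0.06,0],"jaw":1},
    {"travel":[0,0.0015,0],"angular":[0,0.06,0],"jaw":1},
    {"travel":[0,0.0015,0],"angular":[0,0.06,0],"jaw":1},
    {"travel":[0,0.0015,0],"angular":[0,0.06,0],"jaw":1},
    {"travel":[0,0.0015,0],"angular":[0,0.06,0],"jaw":1},
    {"travel":[0,0.0015,0],"angular":[0,0.06,0],"jaw":1},
    {"travel":[0,0.0015,0],"angular":[0,0.06,0],"jaw":1}
  ]
}}

```text
time: 17.58
tcp_pos: [649.8, -15.3, 78.3]
eef_rot: [-0.542, 0.543, 0.453, -0.454]
ft_force: [-0.6, -1.7, 2.0]
grip_width: 12.5
```

```bash
python3 -c "
from h import *
f2(4)"
```

```text
t 17.73 yaw 79.86 pos [649.73 -15.38  78.31] F [-0.96 -1.06  2.43] Fz/read [2.  2.6 2.5 2.6] | tau [-0.1715 -0.2264 -0.3062 -0.2425] Mz 0.2641 | tau[-1]-.00255Fz = 0.2487, last Mz-mean w 12.4
```

Emit:
{"fn": "drive_tool", "kwargs": {
  "motion": [
    {"travel":[0,0.0013,0],"angular":[0,0.06,0],"jaw":1},
    {"travel":[0,0.0013,0],"angular":[0,0.06,0],"jaw":1},
    {"travel":[0,0.0013,0],"angular":[0,0.06,0],"jaw":1},
    {"travel":[0,0.0013,0],"angular":[0,0.06,0],"jaw":1},
    {"travel":[0,0.0013,0],"angular":[0,0.06,0],"jaw":1},
    {"travel":[0,0.0013,0],"angular":[0,0.06,0],"jaw":1},
    {"travel":[0,0.0013,0],"angular":[0,0.06,0],"jaw":1},
    {"travel":[0,0.0013,0],"angular":[0,0.06,0],"jaw":1}
  ]
}}

```text
time: 18.4
tcp_pos: [649.7, -15.5, 78.1]
eef_rot: [-0.556, 0.557, 0.436, -0.437]
ft_force: [-1.8, -0.9, 2.9]
grip_width: 12.5
```

```bash
python3 -c "
from h import *
f2(4)"
```

```text
t 18.55 yaw 76.28 pos [649.73 -15.49  78.15] F [-1.6  -0.64  2.96] Fz/read [2.9 2.2 3.  3.8] | tau [-0.175  -0.2297 -0.3094 -0.2459] Mz 0.2229 | tau[-1]-.00255Fz = 0.2534, last Mz-mean w 12.6
```

Emit:
{"fn": "drive_tool", "kwargs": {
  "motion": [
    {"travel":[0,0.0013,0],"angular":[0,0.06,0],"jaw":1},
    {"travel":[0,0.0013,0],"angular":[0,0.06,0],"jaw":1},
    {"travel":[0,0.0013,0],"angular":[0,0.06,0],"jaw":1},
    {"travel":[0,0.0013,0],"angular":[0,0.06,0],"jaw":1},
    {"travel":[0,0.0013,0],"angular":[0,0.06,0],"jaw":1},
    {"travel":[0,0.0013,0],"angular":[0,0.06,0],"jaw":1},
    {"travel":[0,0.0013,0],"angular":[0,0.06,0],"jaw":1},
    {"travel":[0,0.0013,0],"angular":[0,0.06,0],"jaw":1}
  ]
}}

```text
time: 19.22
tcp_pos: [649.7, -15.6, 78.0]
eef_rot: [-0.569, 0.57, 0.419, -0.419]
ft_force: [-2.0, -1.9, 3.8]
grip_width: 13.1
```

```bash
python3 -c "
from h import *
f2(4)"
```

```text
t 19.37 yaw 72.70 pos [649.72 -15.56  78.  ] F [-1.56 -0.92  3.53] Fz/read [3.8 4.5 3.4 2.4] | tau [-0.1786 -0.2332 -0.3129 -0.2493] Mz 0.2360 | tau[-1]-.00255Fz = 0.2583, last Mz-mean w 12.7
```

Emit:
{"fn": "drive_tool", "kwargs": {
  "motion": [
    {"travel":[0,0,0],"angular":[0,0,0],"jaw":0.55},
    {"travel":[0,0,0],"angular":[0,0,0],"jaw":0.55},
    {"travel":[0,-0.5,0],"angular":[0,0,0],"jaw":0.55},
    {"travel":[0,-0.8,0],"angular":[0,0,0],"jaw":0.55},
    {"travel":[0,0,0],"angular":[0,-0.48,0],"jaw":0.55},
    {"travel":[0.11,0,0.96],"angular":[0,0,0],"jaw":0.55},
    {"travel":[0.11,0,0.96],"angular":[0,0,0],"jaw":0.55},
    {"travel":[0.11,0,0.96],"angular":[0,0,0],"jaw":0.55}
  ]
}}

```text
time: 20.03
tcp_pos: [572.5, 14.9, 121.8]
eef_rot: [-0.555, 0.56, 0.437, -0.433]
ft_force: [0.3, -0.5, 0.6]
grip_width: 39.8
```

```bash
python3 -c "
from h import *
go(540.7,25.6,78,76)"
```

```text
t 20.03 pos [572.5  14.9 121.8] yaw 75.9 j7 1.5 F [ 0.3 -0.5  0.6] M [ 0.0181 -0.0157  0.0232] w 39.8
travel units [0.088 1.45  1.128] yaw units -0.01 tilt units [ 0.07  0.   -0.  ]
```

Emit:
{"fn": "drive_tool", "kwargs": {
  "motion": [
    {"travel":[0.05,0,0.6],"angular":[0.07,0,0],"jaw":0.55},
    {"travel":[0.04,0,0.45],"angular":[0,0,0],"jaw":0.55},
    {"travel":[0,0,0],"angular":[0,0,0],"jaw":0.55},
    {"travel":[0,0.4,0],"angular":[0,0,0],"jaw":0.55},
    {"travel":[0,0.45,0],"angular":[0,0,0],"jaw":0.55},
    {"travel":[0,0.3,0],"angular":[0,0,0],"jaw":0.55},
    {"travel":[0,0,0],"angular":[0,0,0],"jaw":0.6},
    {"travel":[0,0,0],"angular":[0,0,0],"jaw":0.6}
  ]
}}

```text
time: 20.7
tcp_pos: [541.4, 28.9, 88.9]
eef_rot: [0.558, -0.557, -0.438, 0.433]
ft_force: [0.2, -0.8, 0.7]
grip_width: 35.0
```

```bash
python3 -c "
from h import *
go(540.7,25.6,78,76)
im=capture('wrist'); cv2.imwrite('pics/w4.png',cv2.resize(im[150:400,150:480],None,fx=1.5,fy=1.5))"
```

```text
t 20.7 pos [541.4  28.9  88.9] yaw 76.01 j7 1.51 F [ 0.2 -0.8  0.7] M [-0.0464  0.0508 -0.0148] w 35.0
travel units [-0.115  0.363 -0.003] yaw units 0.0 tilt units [ 0.03 -0.    0.05]
```

View pics/w4.png

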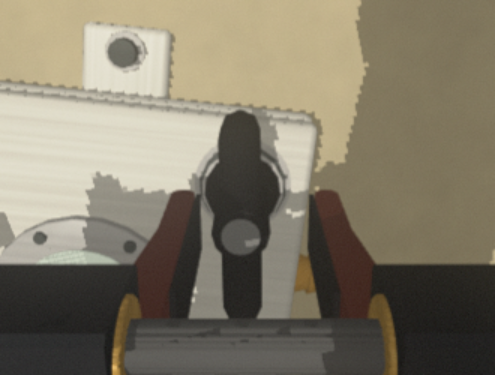

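Emit:
{"fn": "drive_tool", "kwargs": {
  "motion": [
    {"travel":[-0.11,0.17,0],"angular":[0.03,0,0.05],"jaw":0.6},
    {"travel":[0,0.17,0],"angular":[0,0,0],"jaw":0.75},
    {"travel":[0,0,0],"angular":[0,0,0],"jaw":0.9},
    {"travel":[0,0,0],"angular":[0,0,0],"jaw":1},
    {"travel":[0,0,0],"angular":[0,0,0],"jaw":1},
    {"travel":[0,0,0],"angular":[0,0,0],"jaw":1},
    {"travel":[0,0,0],"angular":[0,0,0],"jaw":1},
    {"travel":[0,0,0],"angular":[0,0,0],"jaw":1}
  ],
  "squeeze": 60
}}

```text
time: 21.42
tcp_pos: [541.9, 24.4, 78.3]
eef_rot: [-0.557, 0.558, 0.435, -0.435]
ft_force: [1.1, 0.6, -2.2]
grip_width: 12.7
```

```bash
python3 -c "
from h import *
f2(1)"
```

```text
t 21.42 yaw 76.00 pos [541.88  24.38  78.25] F [ 1.13  0.65 -2.17] Fz/read [-2.2] | tau [-0.1399] Mz 0.1618 | tau[-1]-.00255Fz = 0.1343, last Mz-mean w 12.7
```

Emit:
{"fn": "drive_tool", "kwargs": {
  "motion": [
    {"travel":[0,0.0013,0],"angular":[0,0.06,0],"jaw":1},
    {"travel":[0,0.0013,0],"angular":[0,0.06,0],"jaw":1},
    {"travel":[0,0.0013,0],"angular":[0,0.06,0],"jaw":1},
    {"travel":[0,0.0013,0],"angular":[0,0.06,0],"jaw":1},
    {"travel":[0,0.0013,0],"angular":[0,0.06,0],"jaw":1},
    {"travel":[0,0.0013,0],"angular":[0,0.06,0],"jaw":1},
    {"travel":[0,0.0013,0],"angular":[0,0.06,0],"jaw":1},
    {"travel":[0,0.0013,0],"angular":[0,0.06,0],"jaw":1}
  ]
}}

```text
time: 22.08
tcp_pos: [541.8, 24.2, 78.1]
eef_rot: [-0.57, 0.571, 0.418, -0.418]
ft_force: [0.3, -1.7, -1.6]
grip_width: 12.7
```

```bash
python3 -c "
from h import *
f2(4)"
```

```text
t 22.23 yaw 72.50 pos [541.83  24.24  78.09] F [ 0.16 -1.04 -1.01] Fz/read [-1.6 -0.6 -0.4 -1.4] | tau [-0.1785 -0.2304 -0.306  -0.2432] Mz 0.2395 | tau[-1]-.00255Fz = 0.2406, last Mz-mean w 12.4
```

Emit:
{"fn": "drive_tool", "kwargs": {
  "motion": [
    {"travel":[0,0.0013,0],"angular":[0,0.06,0],"jaw":1},
    {"travel":[0,0.0013,0],"angular":[0,0.06,0],"jaw":1},
    {"travel":[0,0.0013,0],"angular":[0,0.06,0],"jaw":1},
    {"travel":[0,0.0013,0],"angular":[0,0.06,0],"jaw":1},
    {"travel":[0,0.0013,0],"angular":[0,0.06,0],"jaw":1},
    {"travel":[0,0.0013,0],"angular":[0,0.06,0],"jaw":1},
    {"travel":[0,0.0013,0],"angular":[0,0.06,0],"jaw":1},
    {"travel":[0,0.0013,0],"angular":[0,0.06,0],"jaw":1}
  ]
}}

```text
time: 22.9
tcp_pos: [541.8, 24.0, 77.9]
eef_rot: [-0.583, 0.584, 0.4, -0.4]
ft_force: [0.9, -0.1, -0.5]
grip_width: 12.4
```

```bash
python3 -c "
from h import *
f2(4)"
```

```text
t 23.05 yaw 68.91 pos [541.82  24.09  77.94] F [ 0.22 -0.59 -0.41] Fz/read [-0.5  0.3 -0.6 -0.8] | tau [-0.1773 -0.2287 -0.3037 -0.2407] Mz 0.2303 | tau[-1]-.00255Fz = 0.2397, last Mz-mean w 12.6
```

Emit:
{"fn": "drive_tool", "kwargs": {
  "motion": [
    {"travel":[0,0.0011,0],"angular":[0,0.06,0],"jaw":1},
    {"travel":[0,0.0011,0],"angular":[0,0.06,0],"jaw":1},
    {"travel":[0,0.0011,0],"angular":[0,0.06,0],"jaw":1},
    {"travel":[0,0.0011,0],"angular":[0,0.06,0],"jaw":1},
    {"travel":[0,0.0011,0],"angular":[0,0.06,0],"jaw":1},
    {"travel":[0,0.0011,0],"angular":[0,0.06,0],"jaw":1},
    {"travel":[0,0.0011,0],"angular":[0,0.06,0],"jaw":1},
    {"travel":[0,0.0011,0],"angular":[0,0.06,0],"jaw":1}
  ]
}}

```text
time: 23.72
tcp_pos: [541.7, 23.9, 77.8]
eef_rot: [-0.595, 0.596, 0.381, -0.382]
ft_force: [-0.4, -1.8, 0.3]
grip_width: 12.7
```

```bash
python3 -c "
from h import *
f2(4)"
```

```text
t 23.87 yaw 65.33 pos [541.76  23.93  77.78] F [-0.37 -0.61  0.23] Fz/read [0.3 0.6 0.  0. ] | tau [-0.1764 -0.2277 -0.3025 -0.2396] Mz 0.2302 | tau[-1]-.00255Fz = 0.2401, last Mz-mean w 12.8
```

Emit:
{"fn": "drive_tool", "kwargs": {
  "motion": [
    {"travel":[0,0.0011,0],"angular":[0,0.06,0],"jaw":1},
    {"travel":[0,0.0011,0],"angular":[0,0.06,0],"jaw":1},
    {"travel":[0,0.0011,0],"angular":[0,0.06,0],"jaw":1},
    {"travel":[0,0.0011,0],"angular":[0,0.06,0],"jaw":1},
    {"travel":[0,0.0011,0],"angular":[0,0.06,0],"jaw":1},
    {"travel":[0,0.0011,0],"angular":[0,0.06,0],"jaw":1},
    {"travel":[0,0.0011,0],"angular":[0,0.06,0],"jaw":1},
    {"travel":[0,0.0011,0],"angular":[0,0.06,0],"jaw":1}
  ]
}}

```text
time: 24.53
tcp_pos: [541.7, 23.7, 77.6]
eef_rot: [-0.606, 0.608, 0.362, -0.363]
ft_force: [-0.6, -1.3, 0.7]
grip_width: 12.6
```

```bash
python3 -c "
from h import *
f2(4)"
```

```text
t 24.68 yaw 61.74 pos [541.65  23.75  77.6 ] F [-0.94 -1.2   1.04] Fz/read [0.7 1.5 1.1 0.9] | tau [-0.1755 -0.2266 -0.3012 -0.2384] Mz 0.2286 | tau[-1]-.00255Fz = 0.2411, last Mz-mean w 12.9
```

Emit:
{"fn": "drive_tool", "kwargs": {
  "motion": [
    {"travel":[0,0.0011,0],"angular":[0,0.06,0],"jaw":1},
    {"travel":[0,0.0011,0],"angular":[0,0.06,0],"jaw":1},
    {"travel":[0,0.0011,0],"angular":[0,0.06,0],"jaw":1},
    {"travel":[0,0.0011,0],"angular":[0,0.06,0],"jaw":1},
    {"travel":[0,0.0011,0],"angular":[0,0.06,0],"jaw":1},
    {"travel":[0,0.0011,0],"angular":[0,0.06,0],"jaw":1},
    {"travel":[0,0.0011,0],"angular":[0,0.06,0],"jaw":1},
    {"travel":[0,0.0011,0],"angular":[0,0.06,0],"jaw":1}
  ]
}}

```text
time: 25.35
tcp_pos: [541.6, 23.6, 77.4]
eef_rot: [-0.618, 0.619, 0.343, -0.344]
ft_force: [-0.5, -1.4, 1.6]
grip_width: 12.6
```

```bash
python3 -c "
from h import *
f2(4)"
```

```text
t 25.50 yaw 58.15 pos [541.59  23.61  77.44] F [-1.04 -1.12  1.1 ] Fz/read [1.6 1.1 0.8 0.9] | tau [-0.1746 -0.2255 -0.2999 -0.2372] Mz 0.2458 | tau[-1]-.00255Fz = 0.2400, last Mz-mean w 12.7
```

Emit:
{"fn": "drive_tool", "kwargs": {
  "motion": [
    {"travel":[0,0.001,0],"angular":[0,0.2,0],"jaw":1},
    {"travel":[0,0.001,0],"angular":[0,0.2,0],"jaw":1},
    {"travel":[0,0.001,0],"angular":[0,0.2,0],"jaw":1},
    {"travel":[0,0.001,0],"angular":[0,0.14,0],"jaw":1},
    {"travel":[0,0.001,0],"angular":[0,0.06,0],"jaw":1},
    {"travel":[0,0.001,0],"angular":[0,0.06,0],"jaw":1},
    {"travel":[0,0.001,0],"angular":[0,0.06,0],"jaw":1},
    {"travel":[0,0.001,0],"angular":[0,0.06,0],"jaw":1}
  ]
}}

```text
time: 26.17
tcp_pos: [541.4, 23.3, 77.1]
eef_rot: [-0.638, 0.64, 0.302, -0.303]
ft_force: [-0.6, -1.5, 1.4]
grip_width: 12.6
```

```bash
python3 -c "
from h import *
f2(4)"
```

```text
t 26.32 yaw 50.73 pos [541.4   23.34  77.13] F [-1.06 -1.81  1.33] Fz/read [1.4 1.9 1.7 0.4] | tau [-0.1808 -0.2282 -0.3022 -0.2399] Mz 0.2106 | tau[-1]-.00255Fz = 0.2433, last Mz-mean w 12.3
```

Emit:
{"fn": "drive_tool", "kwargs": {
  "motion": [
    {"travel":[0,0.001,0],"angular":[0,0.2,0],"jaw":1},
    {"travel":[0,0.001,0],"angular":[0,0.2,0],"jaw":1},
    {"travel":[0,0.001,0],"angular":[0,0.2,0],"jaw":1},
    {"travel":[0,0.001,0],"angular":[0,0.14,0],"jaw":1},
    {"travel":[0,0.001,0],"angular":[0,0.06,0],"jaw":1},
    {"travel":[0,0.001,0],"angular":[0,0.06,0],"jaw":1},
    {"travel":[0,0.001,0],"angular":[0,0.06,0],"jaw":1},
    {"travel":[0,0.001,0],"angular":[0,0.06,0],"jaw":1}
  ]
}}

```text
time: 26.98
tcp_pos: [541.2, 23.1, 76.8]
eef_rot: [-0.657, 0.658, 0.26, -0.261]
ft_force: [-1.9, -2.0, 1.1]
grip_width: 13.0
```

```bash
python3 -c "
from h import *
f2(4)"
```

```text
t 27.13 yaw 43.31 pos [541.13  23.05  76.77] F [-1.81 -1.85  1.35] Fz/read [1.1 1.5 1.9 0.9] | tau [-0.1815 -0.2286 -0.3024 -0.2404] Mz 0.2375 | tau[-1]-.00255Fz = 0.2438, last Mz-mean w 12.6
```

Emit:
{"fn": "drive_tool", "kwargs": {
  "motion": [
    {"travel":[0,0.001,0],"angular":[0,0.2,0],"jaw":1},
    {"travel":[0,0.001,0],"angular":[0,0.2,0],"jaw":1},
    {"travel":[0,0.001,0],"angular":[0,0.2,0],"jaw":1},
    {"travel":[0,0.001,0],"angular":[0,0.14,0],"jaw":1},
    {"travel":[0,0.001,0],"angular":[0,0.06,0],"jaw":1},
    {"travel":[0,0.001,0],"angular":[0,0.06,0],"jaw":1},
    {"travel":[0,0.001,0],"angular":[0,0.06,0],"jaw":1},
    {"travel":[0,0.001,0],"angular":[0,0.06,0],"jaw":1}
  ]
}}

```text
time: 27.8
tcp_pos: [540.9, 22.9, 76.5]
eef_rot: [-0.672, 0.673, 0.217, -0.218]
ft_force: [-2.2, -2.7, 1.4]
grip_width: 13.0
```

```bash
python3 -c "
from h import *
f2(4)"
```

```text
t 27.95 yaw 35.89 pos [540.87  22.82  76.46] F [-2.2  -1.7   1.72] Fz/read [1.4 2.5 1.1 1.9] | tau [-0.1889 -0.236  -0.3095 -0.2478] Mz 0.2252 | tau[-1]-.00255Fz = 0.2522, last Mz-mean w 12.9
```

Emit:
{"fn": "drive_tool", "kwargs": {
  "motion": [
    {"travel":[0,0.001,0],"angular":[0,0.12,0],"jaw":1},
    {"travel":[0,0.001,0],"angular":[0,0.12,0],"jaw":1},
    {"travel":[0,0.001,0],"angular":[0,0.12,0],"jaw":1},
    {"travel":[0,0.001,0],"angular":[0,0.1,0],"jaw":1},
    {"travel":[0,0.001,0],"angular":[0,0.1,0],"jaw":1},
    {"travel":[0,0.001,0],"angular":[0,0.1,0],"jaw":1},
    {"travel":[0,0.001,0],"angular":[0,0.06,0],"jaw":1},
    {"travel":[0,0.001,0],"angular":[0,0.06,0],"jaw":1}
  ]
}}

```text
time: 28.62
tcp_pos: [540.7, 22.7, 76.2]
eef_rot: [-0.682, 0.684, 0.182, -0.184]
ft_force: [-2.4, -1.5, 2.7]
grip_width: 12.0
```

```bash
python3 -c "
from h import *
f2(4)"
```

```text
t 28.77 yaw 30.02 pos [540.62  22.65  76.2 ] F [-2.28 -1.91  2.45] Fz/read [2.7 2.7 2.2 2.3] | tau [-0.2024 -0.2441 -0.3177 -0.2514] Mz 0.2518 | tau[-1]-.00255Fz = 0.2577, last Mz-mean w 12.5
```

Emit:
{"fn": "drive_tool", "kwargs": {
  "motion": [
    {"travel":[0,0,0],"angular":[0,0,0],"jaw":0.55},
    {"travel":[0,0,0],"angular":[0,0,0],"jaw":0.55},
    {"travel":[0,-0.5,0],"angular":[0,0,0],"jaw":0.55},
    {"travel":[0,-0.7,0],"angular":[0,0,0],"jaw":0.55},
    {"travel":[0,0,0],"angular":[0,-0.5,0],"jaw":0.55},
    {"travel":[-0.137,0,-0.88],"angular":[0,0,0],"jaw":0.55},
    {"travel":[-0.137,0,-0.88],"angular":[0,0,0],"jaw":0.55},
    {"travel":[-0.137,0,-0.88],"angular":[0,0,0],"jaw":0.55}
  ]
}}

```text
time: 29.43
tcp_pos: [577.2, -39.8, 112.7]
eef_rot: [0.677, -0.674, -0.21, 0.208]
ft_force: [0.5, 0.0, -0.1]
grip_width: 39.4
```

```bash
python3 -c "
from h import *
go(608.3,-123.5,78,33.5)"
```

```text
t 29.43 pos [577.2 -39.8 112.7] yaw 34.32 j7 1.03 F [ 0.5  0.  -0.1] M [-0.0321 -0.0012  0.0613] w 39.4
travel units [-0.72   1.141 -2.893] yaw units 0.12 tilt units [-0.03 -0.    0.04]
```

Emit:
{"fn": "drive_tool", "kwargs": {
  "motion": [
    {"travel":[-0.2,0,-0.9],"angular":[0,0.06,0],"jaw":0.55},
    {"travel":[-0.2,0,-0.9],"angular":[0,0.06,0],"jaw":0.55},
    {"travel":[-0.2,0,-0.75],"angular":[0,0,0],"jaw":0.55},
    {"travel":[-0.12,0,-0.34],"angular":[0,0,0],"jaw":0.55},
    {"travel":[0,0,0],"angular":[0,0,0],"jaw":0.55},
    {"travel":[0,0.4,0],"angular":[0,0,0],"jaw":0.55},
    {"travel":[0,0.35,0],"angular":[0,0,0],"jaw":0.55},
    {"travel":[0,0,0],"angular":[0,0,0],"jaw":0.6}
  ]
}}

```text
time: 30.1
tcp_pos: [612.9, -126.6, 87.7]
eef_rot: [0.679, -0.675, -0.206, 0.2]
ft_force: [-0.4, 0.5, -0.4]
grip_width: 36.3
```

```bash
python3 -c "
from h import *
go(608.3,-123.5,78,33.5)
im=capture('wrist'); cv2.imwrite('pics/w5.png',cv2.resize(im[150:400,150:480],None,fx=1.5,fy=1.5))"
```

```text
t 30.1 pos [ 612.9 -126.6   87.7] yaw 33.38 j7 1.17 F [-0.4  0.5 -0.4] M [-0.041   0.0718  0.0463] w 36.3
travel units [-0.074  0.321  0.17 ] yaw units -0.02 tilt units [-0.02  0.    0.09]
```

View pics/w5.png

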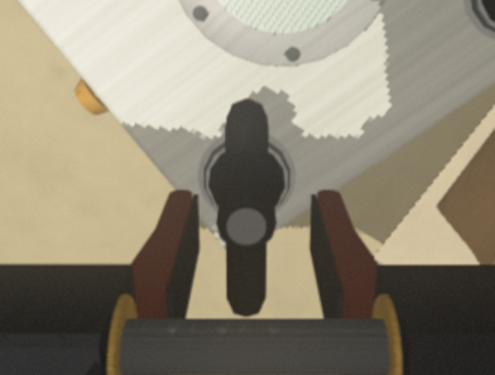

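Emit:
{"fn": "drive_tool", "kwargs": {
  "motion": [
    {"travel":[-0.07,0.17,0.17],"angular":[-0.02,0,0.09],"jaw":0.6},
    {"travel":[0,0.14,0],"angular":[0,0,0],"jaw":0.75},
    {"travel":[0,0,0],"angular":[0,0,0],"jaw":0.9},
    {"travel":[0,0,0],"angular":[0,0,0],"jaw":1},
    {"travel":[0,0,0],"angular":[0,0,0],"jaw":1},
    {"travel":[0,0,0],"angular":[0,0,0],"jaw":1},
    {"travel":[0,0,0],"angular":[0,0,0],"jaw":1},
    {"travel":[0,0,0],"angular":[0,0,0],"jaw":1}
  ],
  "squeeze": 60
}}

```text
time: 30.82
tcp_pos: [605.4, -120.1, 77.5]
eef_rot: [0.677, -0.677, -0.202, 0.206]
ft_force: [-0.1, -1.0, -1.7]
grip_width: 12.7
```

```bash
python3 -c "
from h import *
f2(1)"
```

```text
t 30.82 yaw 33.54 pos [ 605.39 -120.11   77.55] F [-0.09 -1.02 -1.68] Fz/read [-1.7] | tau [0.2337] Mz -0.2344 | tau[-1]-.00255Fz = -0.2379, last Mz-mean w 12.7
```

Emit:
{"fn": "drive_tool", "kwargs": {
  "motion": [
    {"travel":[0,0.001,0],"angular":[0,0.2,0],"jaw":1},
    {"travel":[0,0.001,0],"angular":[0,0.2,0],"jaw":1},
    {"travel":[0,0.001,0],"angular":[0,0.2,0],"jaw":1},
    {"travel":[0,0.001,0],"angular":[0,0.14,0],"jaw":1},
    {"travel":[0,0.001,0],"angular":[0,0.06,0],"jaw":1},
    {"travel":[0,0.001,0],"angular":[0,0.06,0],"jaw":1},
    {"travel":[0,0.001,0],"angular":[0,0.06,0],"jaw":1},
    {"travel":[0,0.001,0],"angular":[0,0.06,0],"jaw":1}
  ]
}}

```text
time: 31.48
tcp_pos: [605.9, -119.9, 77.3]
eef_rot: [-0.688, 0.689, 0.159, -0.163]
ft_force: [-0.3, -0.1, -0.9]
grip_width: 12.7
```

```bash
python3 -c "
from h import *
f2(4)"
```

```text
t 31.63 yaw 26.36 pos [ 605.86 -119.88   77.28] F [-0.71 -0.56 -1.37] Fz/read [-0.9 -1.4 -2.5 -0.8] | tau [-0.1779 -0.2206 -0.2946 -0.2327] Mz 0.2379 | tau[-1]-.00255Fz = 0.2292, last Mz-mean w 12.7
```

Emit:
{"fn": "drive_tool", "kwargs": {
  "motion": [
    {"travel":[0,0.001,0],"angular":[0,0.2,0],"jaw":1},
    {"travel":[0,0.001,0],"angular":[0,0.2,0],"jaw":1},
    {"travel":[0,0.001,0],"angular":[0,0.2,0],"jaw":1},
    {"travel":[0,0.001,0],"angular":[0,0.14,0],"jaw":1},
    {"travel":[0,0.001,0],"angular":[0,0.06,0],"jaw":1},
    {"travel":[0,0.001,0],"angular":[0,0.06,0],"jaw":1},
    {"travel":[0,0.001,0],"angular":[0,0.06,0],"jaw":1},
    {"travel":[0,0.001,0],"angular":[0,0.06,0],"jaw":1}
  ]
}}

```text
time: 32.3
tcp_pos: [606.4, -119.7, 77.0]
eef_rot: [-0.697, 0.698, 0.115, -0.118]
ft_force: [0.5, -0.1, -1.1]
grip_width: 12.9
```

```bash
python3 -c "
from h import *
f2(4)"
```

```text
t 32.45 yaw 18.99 pos [ 606.4  -119.66   76.94] F [ 0.47 -0.24 -1.67] Fz/read [-1.1 -1.6 -1.7 -2.3] | tau [-0.1832 -0.2251 -0.2985 -0.2351] Mz 0.2678 | tau[-1]-.00255Fz = 0.2308, last Mz-mean w 12.8
```

Emit:
{"fn": "drive_tool", "kwargs": {
  "motion": [
    {"travel":[0,0.001,0],"angular":[0,0.2,0],"jaw":1},
    {"travel":[0,0.001,0],"angular":[0,0.2,0],"jaw":1},
    {"travel":[0,0.001,0],"angular":[0,0.2,0],"jaw":1},
    {"travel":[0,0.001,0],"angular":[0,0.14,0],"jaw":1},
    {"travel":[0,0.001,0],"angular":[0,0.06,0],"jaw":1},
    {"travel":[0,0.001,0],"angular":[0,0.06,0],"jaw":1},
    {"travel":[0,0.001,0],"angular":[0,0.06,0],"jaw":1},
    {"travel":[0,0.001,0],"angular":[0,0.06,0],"jaw":1}
  ]
}}

```text
time: 33.12
tcp_pos: [607.0, -119.5, 76.7]
eef_rot: [-0.703, 0.704, 0.07, -0.072]
ft_force: [1.3, -0.2, -2.4]
grip_width: 12.7
```

```bash
python3 -c "
from h import *
f2(4)"
```

```text
t 33.27 yaw 11.60 pos [ 606.96 -119.51   76.64] F [ 1.19 -0.62 -2.41] Fz/read [-2.4 -1.8 -2.7 -2.7] | tau [-0.1877 -0.2301 -0.3037 -0.2403] Mz 0.2355 | tau[-1]-.00255Fz = 0.2342, last Mz-mean w 12.8
```

Emit:
{"fn": "drive_tool", "kwargs": {
  "motion": [
    {"travel":[0,0.0015,0],"angular":[0,0.2,0],"jaw":1},
    {"travel":[0,0.0015,0],"angular":[0,0.2,0],"jaw":1},
    {"travel":[0,0.0015,0],"angular":[0,0.2,0],"jaw":1},
    {"travel":[0,0.0015,0],"angular":[0,0.14,0],"jaw":1},
    {"travel":[0,0.0015,0],"angular":[0,0.06,0],"jaw":1},
    {"travel":[0,0.0015,0],"angular":[0,0.06,0],"jaw":1},
    {"travel":[0,0.0015,0],"angular":[0,0.06,0],"jaw":1},
    {"travel":[0,0.0015,0],"angular":[0,0.06,0],"jaw":1}
  ]
}}

```text
time: 33.93
tcp_pos: [607.6, -119.4, 76.3]
eef_rot: [-0.706, 0.707, 0.025, -0.027]
ft_force: [2.2, -0.1, -3.0]
grip_width: 12.7
```

```bash
python3 -c "
from h import *
f2(4)"
```

```text
t 34.08 yaw 4.22 pos [ 607.56 -119.45   76.33] F [ 1.9  -0.56 -2.71] Fz/read [-3.  -2.9 -2.5 -2.5] | tau [-0.2034 -0.246  -0.3196 -0.2562] Mz 0.2551 | tau[-1]-.00255Fz = 0.2493, last Mz-mean w 12.7
```

Emit:
{"fn": "drive_tool", "kwargs": {
  "motion": [
    {"travel":[0,0.0015,0],"angular":[0,0.2,0],"jaw":1},
    {"travel":[0,0.0015,0],"angular":[0,0.2,0],"jaw":1},
    {"travel":[0,0.0015,0],"angular":[0,0.2,0],"jaw":1},
    {"travel":[0,0.0015,0],"angular":[0,0.14,0],"jaw":1},
    {"travel":[0,0.0015,0],"angular":[0,0.06,0],"jaw":1},
    {"travel":[0,0.0015,0],"angular":[0,0.06,0],"jaw":1},
    {"travel":[0,0.0015,0],"angular":[0,0.06,0],"jaw":1},
    {"travel":[0,0.0015,0],"angular":[0,0.06,0],"jaw":1}
  ]
}}

```text
time: 34.75
tcp_pos: [608.1, -119.4, 76.0]
eef_rot: [-0.706, 0.708, -0.02, 0.019]
ft_force: [2.6, -1.4, -3.9]
grip_width: 12.6
```

```bash
python3 -c "
from h import *
f2(4)"
```

```text
t 34.90 yaw -3.16 pos [ 608.15 -119.42   76.03] F [ 2.15 -1.03 -3.35] Fz/read [-3.9 -2.7 -3.1 -3.7] | tau [-0.2192 -0.2606 -0.3344 -0.2711] Mz 0.2953 | tau[-1]-.00255Fz = 0.2625, last Mz-mean w 13.1
```

Emit:
{"fn": "drive_tool", "kwargs": {
  "motion": [
    {"travel":[0,0.0015,0],"angular":[0,0.2,0],"jaw":1},
    {"travel":[0,0.0015,0],"angular":[0,0.2,0],"jaw":1},
    {"travel":[0,0.0015,0],"angular":[0,0.2,0],"jaw":1},
    {"travel":[0,0.0015,0],"angular":[0,0.14,0],"jaw":1},
    {"travel":[0,0.0015,0],"angular":[0,0.06,0],"jaw":1},
    {"travel":[0,0.0015,0],"angular":[0,0.06,0],"jaw":1},
    {"travel":[0,0.0015,0],"angular":[0,0.06,0],"jaw":1},
    {"travel":[0,0.0015,0],"angular":[0,0.06,0],"jaw":1}
  ]
}}

```text
time: 35.57
tcp_pos: [608.8, -119.5, 75.7]
eef_rot: [-0.703, 0.705, -0.065, 0.065]
ft_force: [2.8, -1.1, -2.6]
grip_width: 12.8
```

```bash
python3 -c "
from h import *
f2(4)"
```

```text
t 35.72 yaw -10.56 pos [ 608.73 -119.52   75.71] F [ 2.98 -1.05 -2.61] Fz/read [-2.6 -2.2 -2.7 -2.9] | tau [-0.2342 -0.2771 -0.3512 -0.2874] Mz 0.2877 | tau[-1]-.00255Fz = 0.2807, last Mz-mean w 12.6
```

Emit:
{"fn": "drive_tool", "kwargs": {
  "motion": [
    {"travel":[0,0.0012,0],"angular":[0,0.2,0],"jaw":1},
    {"travel":[0,0.0012,0],"angular":[0,0.2,0],"jaw":1},
    {"travel":[0,0.0012,0],"angular":[0,0.2,0],"jaw":1},
    {"travel":[0,0.0012,0],"angular":[0,0.14,0],"jaw":1},
    {"travel":[0,0.0012,0],"angular":[0,0.06,0],"jaw":1},
    {"travel":[0,0.0012,0],"angular":[0,0.06,0],"jaw":1},
    {"travel":[0,0.0012,0],"angular":[0,0.06,0],"jaw":1},
    {"travel":[0,0.0012,0],"angular":[0,0.06,0],"jaw":1}
  ]
}}

```text
time: 36.38
tcp_pos: [609.3, -119.7, 75.4]
eef_rot: [-0.697, 0.699, -0.11, 0.111]
ft_force: [4.4, -2.3, -3.7]
grip_width: 12.9
```

```bash
python3 -c "
from h import *
f2(4)"
```

```text
t 36.53 yaw -17.94 pos [ 609.33 -119.63   75.39] F [ 3.85 -1.76 -3.86] Fz/read [-3.7 -3.9 -4.1 -3.9] | tau [-0.2506 -0.2935 -0.368  -0.304 ] Mz 0.3098 | tau[-1]-.00255Fz = 0.2942, last Mz-mean w 12.6
```

Emit:
{"fn": "drive_tool", "kwargs": {
  "motion": [
    {"travel":[0,0.0015,0],"angular":[0,0.06,0],"jaw":1},
    {"travel":[0,0.0015,0],"angular":[0,0.06,0],"jaw":1},
    {"travel":[0,0.0015,0],"angular":[0,0.06,0],"jaw":1},
    {"travel":[0,0.0015,0],"angular":[0,0.06,0],"jaw":1},
    {"travel":[0,0.0015,0],"angular":[0,0.06,0],"jaw":1},
    {"travel":[0,0.0015,0],"angular":[0,0.06,0],"jaw":1},
    {"travel":[0,0.0015,0],"angular":[0,0.06,0],"jaw":1},
    {"travel":[0,0.0015,0],"angular":[0,0.06,0],"jaw":1}
  ]
}}

```text
time: 37.2
tcp_pos: [609.6, -119.8, 75.2]
eef_rot: [-0.694, 0.696, -0.131, 0.133]
ft_force: [4.4, -1.9, -3.8]
grip_width: 12.8
```

```bash
python3 -c "
from h import *
f2(4)"
```

```text
t 37.35 yaw -21.51 pos [ 609.6  -119.77   75.25] F [ 3.93 -1.6  -3.51] Fz/read [-3.8 -3.1 -2.6 -4.5] | tau [-0.2502 -0.2962 -0.3712 -0.3068] Mz 0.3272 | tau[-1]-.00255Fz = 0.2979, last Mz-mean w 12.6
```

Emit:
{"fn": "drive_tool", "kwargs": {
  "motion": [
    {"travel":[0,0.0015,0],"angular":[0,0.06,0],"jaw":1},
    {"travel":[0,0.0015,0],"angular":[0,0.06,0],"jaw":1},
    {"travel":[0,0.0015,0],"angular":[0,0.06,0],"jaw":1},
    {"travel":[0,0.0015,0],"angular":[0,0.06,0],"jaw":1},
    {"travel":[0,0.0015,0],"angular":[0,0.06,0],"jaw":1},
    {"travel":[0,0.0015,0],"angular":[0,0.06,0],"jaw":1},
    {"travel":[0,0.0015,0],"angular":[0,0.06,0],"jaw":1},
    {"travel":[0,0.0015,0],"angular":[0,0.06,0],"jaw":1}
  ]
}}

```text
time: 38.02
tcp_pos: [609.8, -119.9, 75.1]
eef_rot: [-0.689, 0.691, -0.153, 0.155]
ft_force: [4.5, -2.2, -3.1]
grip_width: 12.8
```

```bash
python3 -c "
from h import *
f2(4)"
```

```text
t 38.17 yaw -25.09 pos [ 609.85 -119.85   75.08] F [ 4.21 -2.37 -2.94] Fz/read [-3.1 -2.4 -3.5 -2.7] | tau [-0.2552 -0.3011 -0.3767 -0.3121] Mz 0.3271 | tau[-1]-.00255Fz = 0.3046, last Mz-mean w 12.5
```

Emit:
{"fn": "drive_tool", "kwargs": {
  "motion": [
    {"travel":[0,0.0015,0],"angular":[0,0.2,0],"jaw":1},
    {"travel":[0,0.0015,0],"angular":[0,0.2,0],"jaw":1},
    {"travel":[0,0.0015,0],"angular":[0,0.2,0],"jaw":1},
    {"travel":[0,0.0015,0],"angular":[0,0.14,0],"jaw":1},
    {"travel":[0,0.0015,0],"angular":[0,0.06,0],"jaw":1},
    {"travel":[0,0.0015,0],"angular":[0,0.06,0],"jaw":1},
    {"travel":[0,0.0015,0],"angular":[0,0.06,0],"jaw":1},
    {"travel":[0,0.0015,0],"angular":[0,0.06,0],"jaw":1}
  ]
}}

```text
time: 38.83
tcp_pos: [610.3, -120.2, 74.8]
eef_rot: [-0.678, 0.68, -0.197, 0.199]
ft_force: [4.3, -3.0, -3.5]
grip_width: 12.6
```

```bash
python3 -c "
from h import *
f2(4)"
```

```text
t 38.98 yaw -32.50 pos [ 610.38 -120.19   74.79] F [ 4.02 -2.15 -3.41] Fz/read [-3.5 -2.5 -4.1 -3.6] | tau [-0.2871 -0.3291 -0.4078 -0.3443] Mz 0.3668 | tau[-1]-.00255Fz = 0.3356, last Mz-mean w 12.6
```

Emit:
{"fn": "drive_tool", "kwargs": {
  "motion": [
    {"travel":[0,0.0015,0],"angular":[0,0.2,0],"jaw":1},
    {"travel":[0,0.0015,0],"angular":[0,0.2,0],"jaw":1},
    {"travel":[0,0.0015,0],"angular":[0,0.2,0],"jaw":1},
    {"travel":[0,0.0015,0],"angular":[0,0.14,0],"jaw":1},
    {"travel":[0,0.0015,0],"angular":[0,0.06,0],"jaw":1},
    {"travel":[0,0.0015,0],"angular":[0,0.06,0],"jaw":1},
    {"travel":[0,0.0015,0],"angular":[0,0.06,0],"jaw":1},
    {"travel":[0,0.0015,0],"angular":[0,0.06,0],"jaw":1}
  ]
}}

```text
time: 39.65
tcp_pos: [610.8, -120.5, 74.5]
eef_rot: [-0.664, 0.666, -0.238, 0.242]
ft_force: [3.8, -2.7, -3.1]
grip_width: 12.8
```

```bash
python3 -c "
from h import *
f2(4)"
```

```text
t 39.80 yaw -39.61 pos [ 610.85 -120.49   74.53] F [ 4.49 -2.44 -3.17] Fz/read [-3.1 -3.3 -3.  -3.3] | tau [-0.3648 -0.4078 -0.4897 -0.4326] Mz 0.4165 | tau[-1]-.00255Fz = 0.4245, last Mz-mean w 12.8
```

Emit:
{"fn": "drive_tool", "kwargs": {
  "motion": [
    {"travel":[0,0.0015,0],"angular":[0,0.085,0],"jaw":1},
    {"travel":[0,0.0015,0],"angular":[0,0.085,0],"jaw":1},
    {"travel":[0,0.0015,0],"angular":[0,0.085,0],"jaw":1},
    {"travel":[0,0.0015,0],"angular":[0,0.085,0],"jaw":1},
    {"travel":[0,0.0015,0],"angular":[0,0.085,0],"jaw":1},
    {"travel":[0,0.0015,0],"angular":[0,0.085,0],"jaw":1},
    {"travel":[0,0.0015,0],"angular":[0,0.06,0],"jaw":1},
    {"travel":[0,0.0015,0],"angular":[0,0.06,0],"jaw":1}
  ]
}}

```text
time: 40.47
tcp_pos: [611.1, -120.7, 74.3]
eef_rot: [-0.655, 0.656, -0.263, 0.268]
ft_force: [4.8, -2.8, -3.9]
grip_width: 12.8
```

```bash
python3 -c "
from h import *
f2(4)
D=np.array([541-610.9,23.2+120.6])/8/30
for i in range(8):
  p=np.radians(-44.0+6.875*i); print(i,round(D@[np.cos(p),np.sin(p)],2),round(D@[-np.sin(p),np.cos(p)],2))"
```

```text
t 40.62 yaw -44.06 pos [ 611.1  -120.66   74.33] F [ 4.29 -2.76 -3.23] Fz/read [-3.9 -2.9 -3.  -3.2] | tau [-0.4338 -0.4784 -0.5604 -0.5031] Mz 0.5050 | tau[-1]-.00255Fz = 0.4949, last Mz-mean w 12.8
0 -0.63 0.23
1 -0.59 0.3
2 -0.55 0.37
3 -0.51 0.43
4 -0.45 0.49
5 -0.39 0.54
6 -0.32 0.58
7 -0.25 0.62
```

Emit:
{"fn": "drive_tool", "kwargs": {
  "motion": [
    {"travel":[0,0,0],"angular":[0,0,0],"jaw":0.55},
    {"travel":[0,0,0],"angular":[0,0,0],"jaw":0.55},
    {"travel":[0,-0.5,0],"angular":[0,0,0],"jaw":0.55},
    {"travel":[0,-0.75,0],"angular":[0,0,0],"jaw":0.55},
    {"travel":[-0.63,0,0.23],"angular":[0,-1,0],"jaw":0.55},
    {"travel":[-0.59,0,0.3],"angular":[0,-1,0],"jaw":0.55},
    {"travel":[-0.55,0,0.37],"angular":[0,-1,0],"jaw":0.55},
    {"travel":[-0.51,0,0.43],"angular":[0,-1,0],"jaw":0.55}
  ]
}}

```text
time: 41.28
tcp_pos: [570.5, -51.2, 117.6]
eef_rot: [-0.699, 0.701, -0.102, 0.1]
ft_force: [1.0, 0.5, -0.6]
grip_width: 39.2
```

```bash
python3 -c "
from h import *
s=observe()
go(541,23.2,77,30)
M=rot(s).as_matrix(); y0=np.degrees(np.arctan2(M[1,0],M[0,0]))
D=(np.array([541,23.2])-s['tcp_pos'][:2])/4/30
for i in range(4):
  p=np.radians(y0+6.875*i); print(i,round(D@[np.cos(p),np.sin(p)],2),round(D@[-np.sin(p),np.cos(p)],2))"
```

```text
t 41.28 pos [570.5 -51.2 117.6] yaw -16.42 j7 0.34 F [ 1.   0.5 -0.6] M [-0.0563  0.1008  0.0107] w 39.2
travel units [-1.641  1.35   2.105] yaw units -6.75 tilt units [ 0.03 -0.   -0.01]
0 -0.41 0.53
1 -0.34 0.57
2 -0.27 0.61
3 -0.2 0.64
```

Emit:
{"fn": "drive_tool", "kwargs": {
  "motion": [
    {"travel":[-0.38,0,0.5],"angular":[0,-1,0],"jaw":0.55},
    {"travel":[-0.33,0,0.55],"angular":[0,-1,0],"jaw":0.55},
    {"travel":[-0.26,0,0.58],"angular":[0,-1,0],"jaw":0.55},
    {"travel":[-0.2,0,0.6],"angular":[0,-1,0],"jaw":0.55},
    {"travel":[0,0,0],"angular":[0,-1,0],"jaw":0.55},
    {"travel":[0,0,0],"angular":[0,-1,0],"jaw":0.55},
    {"travel":[0,0,0],"angular":[0,-0.6,0],"jaw":0.55},
    {"travel":[0,0,0],"angular":[0,0,0],"jaw":0.55}
  ]
}}

```text
time: 41.95
tcp_pos: [533.2, 27.3, 124.2]
eef_rot: [0.684, -0.678, -0.188, 0.193]
ft_force: [0.4, -1.3, 1.0]
grip_width: 39.6
```

```bash
python3 -c "
from h import *
go(541,23.2,77,30)"
```

```text
t 41.95 pos [533.2  27.3 124.2] yaw 31.3 j7 0.87 F [ 0.4 -1.3  1. ] M [-0.0745  0.0241 -0.0098] w 39.6
travel units [ 0.159  1.57  -0.268] yaw units 0.19 tilt units [-0.08 -0.   -0.04]
```

Emit:
{"fn": "drive_tool", "kwargs": {
  "motion": [
    {"travel":[0.16,0.2,-0.27],"angular":[-0.08,0.19,-0.04],"jaw":0.55},
    {"travel":[0,0.5,0],"angular":[0,0,0],"jaw":0.55},
    {"travel":[0,0.45,0],"angular":[0,0,0],"jaw":0.55},
    {"travel":[0,0.2,0],"angular":[0,0,0],"jaw":0.6},
    {"travel":[0,0,0],"angular":[0,0,0],"jaw":0.65},
    {"travel":[0,0,0],"angular":[0,0,0],"jaw":0.65},
    {"travel":[0,0,0],"angular":[0,0,0],"jaw":0.65},
    {"travel":[0,0,0],"angular":[0,0,0],"jaw":0.65}
  ]
}}

```text
time: 42.62
tcp_pos: [544.0, 19.2, 84.1]
eef_rot: [-0.684, 0.686, 0.175, -0.173]
ft_force: [0.0, 0.3, 0.5]
grip_width: 31.0
```

```bash
python3 -c "
from h import *
go(541,23.2,77,30)"
```

```text
t 42.62 pos [544.   19.2  84.1] yaw 28.55 j7 0.89 F [0.  0.3 0.5] M [-0.0863 -0.0098 -0.0128] w 31.0
travel units [-0.025  0.237  0.164] yaw units -0.21 tilt units [0.02 0.   0.02]
```

Emit:
{"fn": "drive_tool", "kwargs": {
  "motion": [
    {"travel":[-0.02,0.22,0.14],"angular":[0,-0.2,0],"jaw":0.65},
    {"travel":[0,0,0],"angular":[0,0,0],"jaw":0.8},
    {"travel":[0,0,0],"angular":[0,0,0],"jaw":1},
    {"travel":[0,0,0],"angular":[0,0,0],"jaw":1},
    {"travel":[0,0,0],"angular":[0,0,0],"jaw":1},
    {"travel":[0,0,0],"angular":[0,0,0],"jaw":1},
    {"travel":[0,0,0],"angular":[0,0,0],"jaw":1},
    {"travel":[0,0,0],"angular":[0,0,0],"jaw":1}
  ],
  "squeeze": 60
}}

```text
time: 43.28
tcp_pos: [540.7, 22.6, 77.8]
eef_rot: [-0.682, 0.684, 0.184, -0.183]
ft_force: [0.5, -0.5, -0.9]
grip_width: 12.8
```

```bash
python3 -c "
from h import *
f2(1)"
```

```text
t 43.28 yaw 30.11 pos [540.67  22.62  77.85] F [ 0.51 -0.52 -0.85] Fz/read [-0.9] | tau [-0.1576] Mz 0.1354 | tau[-1]-.00255Fz = 0.1554, last Mz-mean w 12.8
```

Emit:
{"fn": "drive_tool", "kwargs": {
  "motion": [
    {"travel":[0,0.0015,0],"angular":[0,0.2,0],"jaw":1},
    {"travel":[0,0.0015,0],"angular":[0,0.2,0],"jaw":1},
    {"travel":[0,0.0015,0],"angular":[0,0.2,0],"jaw":1},
    {"travel":[0,0.0015,0],"angular":[0,0.14,0],"jaw":1},
    {"travel":[0,0.0015,0],"angular":[0,0.06,0],"jaw":1},
    {"travel":[0,0.0015,0],"angular":[0,0.06,0],"jaw":1},
    {"travel":[0,0.0015,0],"angular":[0,0.06,0],"jaw":1},
    {"travel":[0,0.0015,0],"angular":[0,0.06,0],"jaw":1}
  ]
}}

```text
time: 43.95
tcp_pos: [540.3, 22.5, 77.5]
eef_rot: [-0.692, 0.694, 0.14, -0.139]
ft_force: [-0.9, -1.0, 0.4]
grip_width: 12.8
```

```bash
python3 -c "
from h import *
f2(3)"
```

```text
t 44.05 yaw 22.77 pos [540.39  22.48  77.55] F [-1.2  -0.84  0.83] Fz/read [0.4 1.6 0.5] | tau [-0.2456 -0.2935 -0.3689] Mz 0.3375 | tau[-1]-.00255Fz = 0.3711, last Mz-mean w 12.8
```

Emit:
{"fn": "drive_tool", "kwargs": {
  "motion": [
    {"travel":[0,0.0012,0],"angular":[0,0.2,0],"jaw":1},
    {"travel":[0,0.0012,0],"angular":[0,0.2,0],"jaw":1},
    {"travel":[0,0.0012,0],"angular":[0,0.2,0],"jaw":1},
    {"travel":[0,0.0012,0],"angular":[0,0.14,0],"jaw":1},
    {"travel":[0,0.0012,0],"angular":[0,0.06,0],"jaw":1},
    {"travel":[0,0.0012,0],"angular":[0,0.06,0],"jaw":1},
    {"travel":[0,0.0012,0],"angular":[0,0.06,0],"jaw":1},
    {"travel":[0,0.0012,0],"angular":[0,0.06,0],"jaw":1}
  ]
}}

```text
time: 44.72
tcp_pos: [540.0, 22.4, 77.2]
eef_rot: [-0.7, 0.702, 0.095, -0.094]
ft_force: [-1.2, -0.2, 1.4]
grip_width: 12.7
```

```bash
python3 -c "
from h import *
f2(2)"
```

```text
t 44.77 yaw 15.30 pos [540.04  22.33  77.22] F [-1.51 -0.24  1.45] Fz/read [1.4 1.5] | tau [-0.2651 -0.3127] Mz 0.3557 | tau[-1]-.00255Fz = 0.3164, last Mz-mean w 12.7
```

Emit:
{"fn": "drive_tool", "kwargs": {
  "motion": [
    {"travel":[0,0.0012,0],"angular":[0,0.2,0],"jaw":1},
    {"travel":[0,0.0012,0],"angular":[0,0.2,0],"jaw":1},
    {"travel":[0,0.0012,0],"angular":[0,0.2,0],"jaw":1},
    {"travel":[0,0.0012,0],"angular":[0,0.14,0],"jaw":1},
    {"travel":[0,0.0012,0],"angular":[0,0.06,0],"jaw":1},
    {"travel":[0,0.0012,0],"angular":[0,0.06,0],"jaw":1},
    {"travel":[0,0.0012,0],"angular":[0,0.06,0],"jaw":1},
    {"travel":[0,0.0012,0],"angular":[0,0.06,0],"jaw":1}
  ]
}}

```text
time: 45.43
tcp_pos: [539.7, 22.3, 76.9]
eef_rot: [-0.705, 0.706, 0.049, -0.048]
ft_force: [-1.9, -0.7, 1.4]
grip_width: 12.6
```

```bash
python3 -c "
from h import *
f2(2)"
```

```text
t 45.48 yaw 7.85 pos [539.66  22.3   76.89] F [-2.02 -0.64  1.47] Fz/read [1.4 1.6] | tau [-0.3097 -0.3573] Mz 0.3647 | tau[-1]-.00255Fz = 0.3611, last Mz-mean w 12.7
```

Emit:
{"fn": "drive_tool", "kwargs": {
  "motion": [
    {"travel":[0,0.0012,0],"angular":[0,0.2,0],"jaw":1},
    {"travel":[0,0.0012,0],"angular":[0,0.2,0],"jaw":1},
    {"travel":[0,0.0012,0],"angular":[0,0.2,0],"jaw":1},
    {"travel":[0,0.0012,0],"angular":[0,0.14,0],"jaw":1},
    {"travel":[0,0.0012,0],"angular":[0,0.06,0],"jaw":1},
    {"travel":[0,0.0012,0],"angular":[0,0.06,0],"jaw":1},
    {"travel":[0,0.0012,0],"angular":[0,0.06,0],"jaw":1},
    {"travel":[0,0.0012,0],"angular":[0,0.06,0],"jaw":1}
  ]
}}

```text
time: 46.15
tcp_pos: [539.3, 22.2, 76.6]
eef_rot: [-0.706, 0.708, 0.003, -0.003]
ft_force: [-2.2, -0.0, 2.2]
grip_width: 12.8
```

```bash
python3 -c "
from h import *
f2(2)
s=observe(); print(s['joints'][6])
D=(np.array([499.5,-83.2])-s['tcp_pos'][:2])/6/30
y0=np.degrees(np.arctan2(*rot(s).as_matrix()[[1,0],0])); print(y0)
for t in (-1,1):
 for i in range(7):
  p=np.radians(y0+t*6.875*i); print(t,i,round(D@[np.cos(p),np.sin(p)],2),round(D@[-np.sin(p),np.cos(p)],2))"
```

```text
t 46.20 yaw 0.41 pos [539.33  22.22  76.62] F [-2.56 -0.35  2.51] Fz/read [2.2 2.8] | tau [-0.4047 -0.4531] Mz 0.5127 | tau[-1]-.00255Fz = 0.4595, last Mz-mean w 12.4
0.5069055918664124
0.4053626202792759
-1 0 -0.23 -0.58
-1 1 -0.15 -0.61
-1 2 -0.08 -0.62
-1 3 -0.01 -0.63
-1 4 0.07 -0.62
-1 5 0.14 -0.61
-1 6 0.22 -0.59
1 0 -0.23 -0.58
1 1 -0.29 -0.55
1 2 -0.36 -0.51
1 3 -0.42 -0.47
1 4 -0.47 -0.41
1 5 -0.52 -0.35
1 6 -0.55 -0.29
```

Emit:
{"fn": "drive_tool", "kwargs": {
  "motion": [
    {"travel":[0,0,0],"angular":[0,0,0],"jaw":0.55},
    {"travel":[0,0,0],"angular":[0,0,0],"jaw":0.55},
    {"travel":[0,-0.5,0],"angular":[0,0,0],"jaw":0.55},
    {"travel":[0,-0.65,0],"angular":[0,0,0],"jaw":0.55},
    {"travel":[-0.23,0,-0.58],"angular":[0,1,0],"jaw":0.55},
    {"travel":[-0.15,0,-0.61],"angular":[0,1,0],"jaw":0.55},
    {"travel":[-0.08,0,-0.62],"angular":[0,1,0],"jaw":0.55},
    {"travel":[-0.01,0,-0.63],"angular":[0,1,0],"jaw":0.55}
  ]
}}

```text
time: 46.87
tcp_pos: [518.3, -43.1, 113.2]
eef_rot: [0.688, -0.684, 0.167, -0.174]
ft_force: [-0.5, 0.2, -0.3]
grip_width: 39.1
```

```bash
python3 -c "
from h import *
s=observe()
go(499.5,-83.2,77,-76.3)
M=rot(s).as_matrix(); y0=np.degrees(np.arctan2(M[1,0],M[0,0]))
D=(np.array([499.5,-83.2])-s['tcp_pos'][:2])/4/30
for i in range(6):
  p=np.radians(y0-6.875*i); print(i,round(D@[np.cos(p),np.sin(p)],2),round(D@[-np.sin(p),np.cos(p)],2))"
```

```text
t 46.87 pos [518.3 -43.1 113.2] yaw -27.87 j7 0.2 F [-0.5  0.2 -0.3] M [-0.1068  0.1178 -0.0588] w 39.1
travel units [ 0.059  1.195 -1.484] yaw units 7.04 tilt units [-0.06  0.    0.07]
0 0.02 -0.37
1 0.06 -0.36
2 0.1 -0.35
3 0.15 -0.34
4 0.19 -0.32
5 0.22 -0.29
```

Emit:
{"fn": "drive_tool", "kwargs": {
  "motion": [
    {"travel":[0.02,0,-0.33],"angular":[0,1,0],"jaw":0.55},
    {"travel":[0.06,0,-0.33],"angular":[0,1,0],"jaw":0.55},
    {"travel":[0.1,0,-0.33],"angular":[0,1,0],"jaw":0.55},
    {"travel":[0.12,0,-0.3],"angular":[0,1,0],"jaw":0.55},
    {"travel":[0,0,0],"angular":[0,1,0],"jaw":0.55},
    {"travel":[0,0,0],"angular":[0,1,0],"jaw":0.55},
    {"travel":[0,0,0],"angular":[0,0.9,0],"jaw":0.55},
    {"travel":[0,0,0],"angular":[0,0,0],"jaw":0.55}
  ]
}}

```text
time: 47.53
tcp_pos: [503.8, -84.8, 114.6]
eef_rot: [0.556, -0.544, 0.438, -0.45]
ft_force: [0.4, 0.9, 0.5]
grip_width: 39.4
```

```bash
python3 -c "
from h import *
go(499.5,-83.2,76.5,-76.3)"
```

```text
t 47.53 pos [503.8 -84.8 114.6] yaw -77.8 j7 -0.41 F [0.4 0.9 0.5] M [-0.018   0.1206  0.0128] w 39.4
travel units [-0.086  1.266 -0.158] yaw units -0.22 tilt units [-0.2  -0.    0.02]
```

Emit:
{"fn": "drive_tool", "kwargs": {
  "motion": [
    {"travel":[-0.05,0.1,-0.1],"angular":[-0.2,-0.2,0],"jaw":0.55},
    {"travel":[0,0.4,0],"angular":[0,0,0],"jaw":0.55},
    {"travel":[0,0.4,0],"angular":[0,0,0],"jaw":0.55},
    {"travel":[0,0.1,0],"angular":[0,0,0],"jaw":0.6},
    {"travel":[0,0,0],"angular":[0,0,0],"jaw":0.65},
    {"travel":[0,0,0],"angular":[0,0,0],"jaw":0.65},
    {"travel":[0,0,0],"angular":[0,0,0],"jaw":0.65},
    {"travel":[0,0,0],"angular":[0,0,0],"jaw":0.65}
  ]
}}

```text
time: 48.2
tcp_pos: [501.9, -82.9, 81.3]
eef_rot: [-0.559, 0.561, -0.431, 0.432]
ft_force: [0.2, -0.1, 0.4]
grip_width: 30.8
```

```bash
python3 -c "
from h import *
go(499.7,-83.3,76.5,-76.3)"
```

```text
t 48.2 pos [501.9 -82.9  81.3] yaw -75.28 j7 -0.35 F [ 0.2 -0.1  0.4] M [-0.077   0.1409  0.0078] w 30.8
travel units [-0.007  0.162 -0.074] yaw units 0.15 tilt units [0.01 0.   0.02]
```

Emit:
{"fn": "drive_tool", "kwargs": {
  "motion": [
    {"travel":[-0.01,0.15,-0.06],"angular":[0,0.15,0],"jaw":0.65},
    {"travel":[0,0,0],"angular":[0,0,0],"jaw":0.8},
    {"travel":[0,0,0],"angular":[0,0,0],"jaw":1},
    {"travel":[0,0,0],"angular":[0,0,0],"jaw":1},
    {"travel":[0,0,0],"angular":[0,0,0],"jaw":1},
    {"travel":[0,0,0],"angular":[0,0,0],"jaw":1},
    {"travel":[0,0,0],"angular":[0,0,0],"jaw":1},
    {"travel":[0,0,0],"angular":[0,0,0],"jaw":1}
  ],
  "squeeze": 60
}}

```text
time: 48.87
tcp_pos: [500.5, -83.6, 77.2]
eef_rot: [-0.555, 0.557, -0.436, 0.438]
ft_force: [0.7, -0.8, -1.0]
grip_width: 12.6
```

```bash
python3 -c "
from h import *
f2(1)"
```

```text
t 48.87 yaw -76.35 pos [500.48 -83.55  77.25] F [ 0.7  -0.79 -1.01] Fz/read [-1.] | tau [-0.1191] Mz 0.1244 | tau[-1]-.00255Fz = 0.1165, last Mz-mean w 12.6
```

Emit:
{"fn": "drive_tool", "kwargs": {
  "motion": [
    {"travel":[0,0.0012,0],"angular":[0,0.2,0],"jaw":1},
    {"travel":[0,0.0012,0],"angular":[0,0.2,0],"jaw":1},
    {"travel":[0,0.0012,0],"angular":[0,0.2,0],"jaw":1},
    {"travel":[0,0.0012,0],"angular":[0,0.14,0],"jaw":1},
    {"travel":[0,0.0012,0],"angular":[0,0.06,0],"jaw":1},
    {"travel":[0,0.0012,0],"angular":[0,0.06,0],"jaw":1},
    {"travel":[0,0.0012,0],"angular":[0,0.06,0],"jaw":1},
    {"travel":[0,0.0012,0],"angular":[0,0.06,0],"jaw":1}
  ]
}}

```text
time: 49.53
tcp_pos: [500.5, -83.8, 76.9]
eef_rot: [-0.526, 0.528, -0.471, 0.473]
ft_force: [0.6, -1.2, -0.6]
grip_width: 12.7
```

```bash
python3 -c "
from h import *
f2(2)"
```

```text
t 49.58 yaw -83.75 pos [500.49 -83.78  76.93] F [ 0.27 -0.74 -1.04] Fz/read [-0.6 -1.5] | tau [-0.1805 -0.2307] Mz 0.2485 | tau[-1]-.00255Fz = 0.2281, last Mz-mean w 12.8
```

Emit:
{"fn": "drive_tool", "kwargs": {
  "motion": [
    {"travel":[0,0.0012,0],"angular":[0,0.2,0],"jaw":1},
    {"travel":[0,0.0012,0],"angular":[0,0.2,0],"jaw":1},
    {"travel":[0,0.0012,0],"angular":[0,0.2,0],"jaw":1},
    {"travel":[0,0.0012,0],"angular":[0,0.14,0],"jaw":1},
    {"travel":[0,0.0012,0],"angular":[0,0.06,0],"jaw":1},
    {"travel":[0,0.0012,0],"angular":[0,0.06,0],"jaw":1},
    {"travel":[0,0.0012,0],"angular":[0,0.06,0],"jaw":1},
    {"travel":[0,0.0012,0],"angular":[0,0.06,0],"jaw":1}
  ]
}}

```text
time: 50.25
tcp_pos: [500.5, -83.9, 76.6]
eef_rot: [-0.494, 0.496, -0.504, 0.507]
ft_force: [1.1, -1.4, -0.1]
grip_width: 12.9
```

```bash
python3 -c "
from h import *
f2(2)"
```

```text
t 50.30 yaw -91.24 pos [500.52 -83.95  76.59] F [ 1.05 -1.2  -0.58] Fz/read [-0.1 -1.1] | tau [-0.1803 -0.231 ] Mz 0.2946 | tau[-1]-.00255Fz = 0.2296, last Mz-mean w 12.7
```

Emit:
{"fn": "drive_tool", "kwargs": {
  "motion": [
    {"travel":[0,0.0012,0],"angular":[0,0.2,0],"jaw":1},
    {"travel":[0,0.0012,0],"angular":[0,0.2,0],"jaw":1},
    {"travel":[0,0.0012,0],"angular":[0,0.2,0],"jaw":1},
    {"travel":[0,0.0012,0],"angular":[0,0.14,0],"jaw":1},
    {"travel":[0,0.0012,0],"angular":[0,0.06,0],"jaw":1},
    {"travel":[0,0.0012,0],"angular":[0,0.06,0],"jaw":1},
    {"travel":[0,0.0012,0],"angular":[0,0.06,0],"jaw":1},
    {"travel":[0,0.0012,0],"angular":[0,0.06,0],"jaw":1}
  ]
}}

```text
time: 50.97
tcp_pos: [500.5, -84.1, 76.3]
eef_rot: [-0.46, 0.462, -0.535, 0.538]
ft_force: [-0.0, -2.0, -1.2]
grip_width: 12.6
```

```bash
python3 -c "
from h import *
f2(2)"
```

```text
t 51.02 yaw -98.74 pos [500.47 -84.15  76.26] F [ 0.38 -2.3  -1.27] Fz/read [-1.2 -1.3] | tau [-0.1796 -0.2312] Mz 0.2867 | tau[-1]-.00255Fz = 0.2280, last Mz-mean w 12.5
```

Emit:
{"fn": "drive_tool", "kwargs": {
  "motion": [
    {"travel":[0,0.0012,0],"angular":[0,0.3,0],"jaw":1},
    {"travel":[0,0.0012,0],"angular":[0,0.3,0],"jaw":1},
    {"travel":[0,0.0012,0],"angular":[0,0.25,0],"jaw":1},
    {"travel":[0,0.0012,0],"angular":[0,0.2,0],"jaw":1},
    {"travel":[0,0.0012,0],"angular":[0,0.06,0],"jaw":1},
    {"travel":[0,0.0012,0],"angular":[0,0.06,0],"jaw":1},
    {"travel":[0,0.0012,0],"angular":[0,0.06,0],"jaw":1},
    {"travel":[0,0.0012,0],"angular":[0,0.06,0],"jaw":1}
  ]
}}

```text
time: 51.68
tcp_pos: [500.4, -84.3, 75.9]
eef_rot: [-0.415, 0.416, -0.57, 0.574]
ft_force: [0.9, -1.4, -1.0]
grip_width: 12.9
```

```bash
python3 -c "
from h import *
f2(2)"
```

```text
t 51.73 yaw -108.05 pos [500.45 -84.38  75.88] F [ 0.1  -1.63 -1.47] Fz/read [-1.  -1.9] | tau [-0.2348 -0.2888] Mz 0.3520 | tau[-1]-.00255Fz = 0.2851, last Mz-mean w 12.6
```

Emit:
{"fn": "drive_tool", "kwargs": {
  "motion": [
    {"travel":[0,0.0012,0],"angular":[0,0.25,0],"jaw":1},
    {"travel":[0,0.0012,0],"angular":[0,0.25,0],"jaw":1},
    {"travel":[0,0.0012,0],"angular":[0,0.25,0],"jaw":1},
    {"travel":[0,0.0012,0],"angular":[0,0.2,0],"jaw":1},
    {"travel":[0,0.0012,0],"angular":[0,0.06,0],"jaw":1},
    {"travel":[0,0.0012,0],"angular":[0,0.06,0],"jaw":1},
    {"travel":[0,0.0012,0],"angular":[0,0.06,0],"jaw":1},
    {"travel":[0,0.0012,0],"angular":[0,0.06,0],"jaw":1}
  ]
}}

```text
time: 52.4
tcp_pos: [500.4, -84.6, 75.6]
eef_rot: [-0.371, 0.373, -0.599, 0.603]
ft_force: [-1.0, -1.6, 0.1]
grip_width: 12.7
```

```bash
python3 -c "
from h import *
f2(2)
s=observe(); print(s['joints'][6])
y0=np.degrees(np.arctan2(*rot(s).as_matrix()[[1,0],0]))
D=(np.array([649.6,-15.3])-s['tcp_pos'][:2])/30
for p in (y0,-107.3):
  p=np.radians(p); print(round(D@[np.cos(p),np.sin(p)],2),round(D@[-np.sin(p),np.cos(p)],2))"
```

```text
t 52.45 yaw -116.52 pos [500.35 -84.57  75.56] F [-0.65 -2.01 -0.46] Fz/read [ 0.1 -1. ] | tau [-0.3744 -0.428 ] Mz 0.4901 | tau[-1]-.00255Fz = 0.4268, last Mz-mean w 12.8
-0.9510850583968662
-4.29 3.42
-3.68 4.06
```

Emit:
{"fn": "drive_tool", "kwargs": {
  "motion": [
    {"travel":[0,0,0],"angular":[0,0,0],"jaw":0.55},
    {"travel":[0,0,0],"angular":[0,0,0],"jaw":0.55},
    {"travel":[0,-0.5,0],"angular":[0,0,0],"jaw":0.55},
    {"travel":[0,-0.75,0],"angular":[0,-0.65,0],"jaw":0.55},
    {"travel":[0,0,0],"angular":[0,-0.65,0],"jaw":0.55},
    {"travel":[-0.74,0,0.81],"angular":[0,0,0],"jaw":0.55},
    {"travel":[-0.74,0,0.81],"angular":[0,0,0],"jaw":0.55},
    {"travel":[-0.74,0,0.81],"angular":[0,0,0],"jaw":0.55}
  ]
}}

```text
time: 53.12
tcp_pos: [586.3, -43.0, 114.9]
eef_rot: [0.415, -0.416, 0.573, -0.572]
ft_force: [1.2, -0.3, -0.2]
grip_width: 39.2
```

```bash
python3 -c "
from h import *
go(649.6,-15.3,77,-107.3)"
```

```text
t 53.12 pos [586.3 -43.  114.9] yaw -108.04 j7 -1.02 F [ 1.2 -0.3 -0.2] M [ 0.0575  0.1624 -0.0864] w 39.2
travel units [-1.531  1.262  1.722] yaw units -0.11 tilt units [ 0.01 -0.   -0.01]
```

Emit:
{"fn": "drive_tool", "kwargs": {
  "motion": [
    {"travel":[-0.74,0,0.81],"angular":[0,-0.1,0],"jaw":0.55},
    {"travel":[-0.6,0,0.7],"angular":[0,0,0],"jaw":0.55},
    {"travel":[-0.15,0,0.17],"angular":[0,0,0],"jaw":0.55},
    {"travel":[0,0,0],"angular":[0,0,0],"jaw":0.55},
    {"travel":[0,0.4,0],"angular":[0,0,0],"jaw":0.55},
    {"travel":[0,0.4,0],"angular":[0,0,0],"jaw":0.6},
    {"travel":[0,0,0],"angular":[0,0,0],"jaw":0.65},
    {"travel":[0,0,0],"angular":[0,0,0],"jaw":0.65}
  ]
}}

```text
time: 53.78
tcp_pos: [651.9, -10.2, 87.2]
eef_rot: [0.42, -0.419, 0.571, -0.567]
ft_force: [0.8, -0.2, 0.2]
grip_width: 30.7
```

```bash
python3 -c "
from h import *
go(649.6,-15.3,77.5,-107.3)"
```

```text
t 53.78 pos [651.9 -10.2  87.2] yaw -107.16 j7 -1.1 F [ 0.8 -0.2  0.2] M [0.0421 0.1175 0.0023] w 30.7
travel units [ 0.187  0.321 -0.021] yaw units 0.02 tilt units [ 0.03  0.   -0.04]
```

Emit:
{"fn": "drive_tool", "kwargs": {
  "motion": [
    {"travel":[0.17,0.16,-0.02],"angular":[0,0,0],"jaw":0.65},
    {"travel":[0,0.15,0],"angular":[0,0,0],"jaw":0.8},
    {"travel":[0,0,0],"angular":[0,0,0],"jaw":1},
    {"travel":[0,0,0],"angular":[0,0,0],"jaw":1},
    {"travel":[0,0,0],"angular":[0,0,0],"jaw":1},
    {"travel":[0,0,0],"angular":[0,0,0],"jaw":1},
    {"travel":[0,0,0],"angular":[0,0,0],"jaw":1},
    {"travel":[0,0,0],"angular":[0,0,0],"jaw":1}
  ],
  "squeeze": 60
}}

```text
time: 54.45
tcp_pos: [647.7, -15.0, 76.8]
eef_rot: [0.42, -0.418, 0.572, -0.566]
ft_force: [-0.5, 0.3, -1.4]
grip_width: 12.8
```

```bash
python3 -c "
from h import *
f2(1)"
```

```text
t 54.45 yaw -107.27 pos [647.73 -15.    76.85] F [-0.53  0.26 -1.44] Fz/read [-1.4] | tau [-0.0833] Mz 0.0829 | tau[-1]-.00255Fz = 0.0797, last Mz-mean w 12.8
```

Emit:
{"fn": "drive_tool", "kwargs": {
  "motion": [
    {"travel":[0,0.0012,0],"angular":[0,0.35,0],"jaw":1},
    {"travel":[0,0.0012,0],"angular":[0,0.4,0],"jaw":1},
    {"travel":[0,0.0012,0],"angular":[0,0.35,0],"jaw":1},
    {"travel":[0,0.0012,0],"angular":[0,0.2,0],"jaw":1},
    {"travel":[0,0.0012,0],"angular":[0,0.06,0],"jaw":1},
    {"travel":[0,0.0012,0],"angular":[0,0.06,0],"jaw":1},
    {"travel":[0,0.0012,0],"angular":[0,0.06,0],"jaw":1},
    {"travel":[0,0.0012,0],"angular":[0,0.06,0],"jaw":1}
  ]
}}

```text
time: 55.12
tcp_pos: [647.8, -14.9, 76.4]
eef_rot: [0.364, -0.363, 0.609, -0.604]
ft_force: [-0.4, 0.4, -1.1]
grip_width: 12.5
```

```bash
python3 -c "
from h import *
f2(2)"
```

```text
t 55.17 yaw -118.12 pos [647.74 -14.95  76.38] F [-0.32  0.66 -0.94] Fz/read [-1.1 -0.8] | tau [-0.17   -0.2239] Mz 0.2869 | tau[-1]-.00255Fz = 0.2214, last Mz-mean w 12.6
```

Emit:
{"fn": "drive_tool", "kwargs": {
  "motion": [
    {"travel":[0,0.0012,0],"angular":[0,0.3,0],"jaw":1},
    {"travel":[0,0.0012,0],"angular":[0,0.3,0],"jaw":1},
    {"travel":[0,0.0012,0],"angular":[0,0.25,0],"jaw":1},
    {"travel":[0,0.0012,0],"angular":[0,0.2,0],"jaw":1},
    {"travel":[0,0.0012,0],"angular":[0,0.06,0],"jaw":1},
    {"travel":[0,0.0012,0],"angular":[0,0.06,0],"jaw":1},
    {"travel":[0,0.0012,0],"angular":[0,0.06,0],"jaw":1},
    {"travel":[0,0.0012,0],"angular":[0,0.06,0],"jaw":1}
  ]
}}

```text
time: 55.83
tcp_pos: [647.7, -14.9, 75.9]
eef_rot: [0.314, -0.314, 0.637, -0.631]
ft_force: [-0.1, 0.2, -0.7]
grip_width: 12.5
```

```bash
python3 -c "
from h import *
f2(2)"
```

```text
t 55.88 yaw -127.35 pos [647.76 -14.9   75.96] F [-0.65  0.57 -0.53] Fz/read [-0.7 -0.4] | tau [-0.1681 -0.2232] Mz 0.2727 | tau[-1]-.00255Fz = 0.2218, last Mz-mean w 12.6
```

Emit:
{"fn": "drive_tool", "kwargs": {
  "motion": [
    {"travel":[0,0.0012,0],"angular":[0,0.2,0],"jaw":1},
    {"travel":[0,0.0012,0],"angular":[0,0.2,0],"jaw":1},
    {"travel":[0,0.0012,0],"angular":[0,0.2,0],"jaw":1},
    {"travel":[0,0.0012,0],"angular":[0,0.14,0],"jaw":1},
    {"travel":[0,0.0012,0],"angular":[0,0.06,0],"jaw":1},
    {"travel":[0,0.0012,0],"angular":[0,0.06,0],"jaw":1},
    {"travel":[0,0.0012,0],"angular":[0,0.06,0],"jaw":1},
    {"travel":[0,0.0012,0],"angular":[0,0.06,0],"jaw":1}
  ]
}}

```text
time: 56.55
tcp_pos: [647.8, -14.9, 75.7]
eef_rot: [0.272, -0.272, 0.656, -0.65]
ft_force: [0.1, 0.5, -0.1]
grip_width: 12.2
```

```bash
python3 -c "
from h import *
f2(2)"
```

```text
t 56.60 yaw -134.81 pos [647.8  -14.87  75.64] F [ 0.03  0.3  -0.2 ] Fz/read [-0.1 -0.3] | tau [-0.1664 -0.2231] Mz 0.2590 | tau[-1]-.00255Fz = 0.2226, last Mz-mean w 12.3
```

Emit:
{"fn": "drive_tool", "kwargs": {
  "motion": [
    {"travel":[0,0.0012,0],"angular":[0,0.25,0],"jaw":1},
    {"travel":[0,0.0012,0],"angular":[0,0.25,0],"jaw":1},
    {"travel":[0,0.0012,0],"angular":[0,0.25,0],"jaw":1},
    {"travel":[0,0.0012,0],"angular":[0,0.2,0],"jaw":1},
    {"travel":[0,0.0012,0],"angular":[0,0.06,0],"jaw":1},
    {"travel":[0,0.0012,0],"angular":[0,0.06,0],"jaw":1},
    {"travel":[0,0.0012,0],"angular":[0,0.06,0],"jaw":1},
    {"travel":[0,0.0012,0],"angular":[0,0.06,0],"jaw":1}
  ]
}}

```text
time: 57.27
tcp_pos: [647.8, -14.8, 75.3]
eef_rot: [0.222, -0.222, 0.674, -0.668]
ft_force: [-0.4, 1.1, -0.8]
grip_width: 12.5
```

```bash
python3 -c "
from h import *
f2(2); print(observe()['joints'][6])"
```

```text
t 57.32 yaw -143.41 pos [647.84 -14.82  75.28] F [-0.22  0.93 -0.86] Fz/read [-0.8 -0.9] | tau [-0.2034 -0.2605] Mz 0.3277 | tau[-1]-.00255Fz = 0.2583, last Mz-mean w 12.9
-1.6604635135525423
```

Emit:
{"fn": "drive_tool", "kwargs": {
  "motion": [
    {"travel":[0,0.0012,0],"angular":[0,0.27,0],"jaw":1},
    {"travel":[0,0.0012,0],"angular":[0,0.27,0],"jaw":1},
    {"travel":[0,0.0012,0],"angular":[0,0.27,0],"jaw":1},
    {"travel":[0,0.0012,0],"angular":[0,0.25,0],"jaw":1},
    {"travel":[0,0.0012,0],"angular":[0,0.06,0],"jaw":1},
    {"travel":[0,0.0012,0],"angular":[0,0.06,0],"jaw":1},
    {"travel":[0,0.0012,0],"angular":[0,0.06,0],"jaw":1},
    {"travel":[0,0.0012,0],"angular":[0,0.06,0],"jaw":1}
  ]
}}

```text
time: 57.98
tcp_pos: [647.9, -14.8, 74.9]
eef_rot: [0.167, -0.168, 0.69, -0.684]
ft_force: [0.3, 0.0, -0.5]
grip_width: 12.6
```

```bash
python3 -c "
from h import *
f2(2)"
```

```text
t 58.03 yaw -152.60 pos [647.87 -14.81  74.93] F [ 0.07  0.43 -0.52] Fz/read [-0.5 -0.5] | tau [-0.3592 -0.4163] Mz 0.4740 | tau[-1]-.00255Fz = 0.4150, last Mz-mean w 12.8
```

Emit:
{"fn": "drive_tool", "kwargs": {
  "motion": [
    {"travel":[0,0,0],"angular":[0,0,0],"jaw":0.5},
    {"travel":[0,0,0],"angular":[0,0,0],"jaw":0.5},
    {"travel":[0,-0.3,0],"angular":[0,0,0],"jaw":0.5},
    {"travel":[0,-0.7,0],"angular":[0,0,0],"jaw":0.5},
    {"travel":[0,-0.9,0],"angular":[0,0,0],"jaw":0.5},
    {"travel":[0,-0.6,0],"angular":[0,0,0],"jaw":0.5},
    {"travel":[0,-0.3,0],"angular":[0,0,0],"jaw":0.5},
    {"travel":[0,0,0],"angular":[0,0,0],"jaw":0.5}
  ]
}}

```text
time: 58.7
tcp_pos: [647.4, -18.0, 164.6]
eef_rot: [0.165, -0.166, 0.69, -0.685]
ft_force: [0.3, -0.4, -0.4]
grip_width: 43.6
```

Run:
```python
from h import *
s=observe(); print(s["time"],s["tcp_pos"].round(1),s["ft_force"].round(1))
a=capture("scene"); b=cv2.imread("pics/scene0.png"); cv2.imwrite("pics/scene9.png",a)
for n,(u,v,w,h) in dict(bottle=(240,165,35,50),tape=(450,320,65,50),pack=(300,360,90,85)).items():
    print(n,np.mean(cv2.absdiff(a,b)[v:v+h,u:u+w].max(2)>40))
```

```text
58.7 [647.4 -18.  164.6] [ 0.3 -0.4 -0.4]
bottle 0.22514285714285714
tape 0.0
pack 0.0
```

View pics/scene9.png

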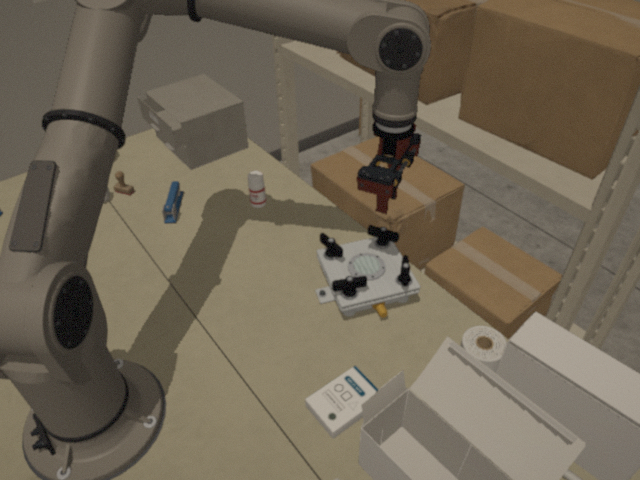

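```bash
python3 -c "
from cell import *
print(hand_in())"
```

```text
the job is handed in; nothing more can be done
None
```

I tightened all four knobs crosswise in two rounds and handed the job in at about 58.8 s of the 72 s allowed; no verdict came back.

**How it was done:** loads are my estimates from the joint-7 torque, corrected for the vertical wrist force.
- **First round (light bite):** in turn, about 7 N at the knob nearest the robot, 5.4 N at the one opposite it, then 5.6 N and 7.5 N on the other diagonal.
- **Second round (snug):** about 98 N and 89 N on that second diagonal, then about 78 N and 76 N on the first. All four landings were clearly felt.
- **Order:** I began the second round with the knob I was already holding, to save a transfer. It still went from corner to opposite corner.

**Last checks:**
- The gripper was open and clear, with wrist force at zero within noise.
- Tape and carton showed no change in the before-and-after scene pictures.
- The automatic comparison flagged 22% of the pixels around the bottle. In the picture that is the arm's shadow; the bottle stands where it stood.

**Not confirmed:**
- I did not re-feel the first two snugged knobs after the last two came down. By the task's stated 20 to 50 N loss, they should hold roughly 40 to 80 N.
- I did not measure the cover's tilt directly. A rough calculation put its largest tilt at about 0.007 rad, against the limit of 0.010.
- The bite on the first knob is less sure than the others, because it already seemed to touch the cover when readings began.

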